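# Proof-pull of a chute-gate spring on a covered bench gauge

### The job

Proof-pull the chute-gate spring clamped in the bench gauge: with the blade of the flat scraper, lever the gauge's hinged dust cover right up to its stop (keep the hand itself off the cover), then lay the scraper down flat on the bench. Grip the pull tab under the raised cover and draw it out until the pointer stands at the broad collar on the barrel, hold it there for a full second, and do not pull it well past the collar. Ease the tab back until the pointer is fully home without letting it snap, let go, leave the cover up, and leave the other things on the bench where they are.

Things in the scene. Friction and masses are not known exactly. Their poses are not given: they have to be found in the camera images.
- gauge: bench-fixed pull gauge, base plate 315 x 160 mm. Origin on the bench (z 0) straight under the cover's hinge axis; x runs along the gauge away from the pull tab, z up. A tray spans x -155 to 0 mm, y +-80 mm, its 5 mm thick rim 30 mm high; its front sill faces -x. Behind the hinge lies the barrel (x to +150 mm, axis 55 mm high). Hinge posts at y +-77 mm, 90 mm high
- cover: galvanised dust cover over the tray, 155 x 155 x 4 mm, level when shut. Origin on the hinge axis: along gauge y, at gauge x 0, 90 mm high; the sheet runs 153 mm to -x. Its z axis tilts by the opening angle. Swings up to a stop at 1.08 rad (62 degrees) and stays where left (2 N at the skirt lifts it). Open, it overhangs the tab: come in with the hand leaning back 25 to 45 degrees
- skirt_edge (a point): middle of the bottom edge of the 4 mm thick skirt that hangs along the cover's front: in the cover's frame 151 mm to -x and 48 mm down from the hinge. Shut, it is 42 mm above the bench, leaving a slot 12 mm high above the 30 mm sill along the whole front, for the blade
- pull_tab (a point): centre of the wooden pull tab, an upright block 26 mm (along gauge x) x 16 mm (gauge y) x 42 mm tall, centre 55 mm above the bench, in the tray under the cover, 100 to 120 mm in front of the hinge; 60 mm free on both sides. Grip it across its 16 mm (friction grip); it pulls out along the gauge's -x, over the sill
- rod: sprung pull rod with the tab at one end and the pointer at the other; origin at the barrel's origin when home. It slides out of the barrel along -x, up to 85 mm. Its spring pulls it home with 3.2 N at home plus 160 N/m: about 10 to 13 N at the collar. Let go out there, it snaps back
- barrel: steel barrel 34 mm wide, 130 mm long; origin at bench level, axes as the gauge's. Loosely held: when the tab is pulled, barrel, rod, pointer and collar together first slide along -x with little resistance (1.2 N) for an unknown 5 to 25 mm until the barrel meets its stop; only then does the rod come out of it and the pull rise. The barrel stays where it is left
- pointer (a point): the pointer, a dark fin 4 mm thick, 22 mm wide on the rod, standing up from the slot along the barrel's top; this point is its middle, 85 mm high. It lies 215 mm from pull_tab along +x and moves with it. Home is at barrel x +115 mm
- collar: broad dark collar round the barrel, 43 mm wide and 10 mm long (the other rings are fine lines): the marked length. Origin at its middle on the barrel's axis, x along the gauge. It lies 40 to 60 mm towards the tab from the home pointer, differently each time, and is fast on the barrel. The pointer is at the collar when their x agree within 5 mm
- scraper: flat scraper 190 mm long, about 180 g, lying flat: wooden handle 90 (x) x 24 (y) x 28 mm (z), steel blade 100 mm long, 30 mm wide, 4 mm thick, flush with the underside. Origin on the underside in the middle of the handle; x points to the blade's tip, z up. It balances about 22 mm ahead of the origin
- blade_tip (a point): middle of the blade's end edge, 145 mm ahead of the scraper's origin and 2 mm above its underside
- rook_a: charcoal-grey soapstone chess rook, upright, 94 mm tall, foot 56 mm wide; origin under its foot. Stands beside the covered end of the gauge; leave alone
- rook_b: a second, identical rook, beside the gauge's barrel; leave alone
- punch: brass punch lying on the bench, 130 mm long along its x, 14 mm thick; beside the barrel; leave alone
- drum: round wooden sanding drum standing on end, 84 mm wide, 126 mm tall with its spindle stub; leave alone
- mug: tin mug, 80 mm wide, 85 mm tall, handle to its +y; leave alone
- mallet: wooden mallet lying down, 205 mm long along its x, head 100 x 60 x 60 mm at the +x end; leave alone
Not all that is in view belongs to the job. Several things have the shape of the scraper; the one meant has the colours described above.

How it is judged:
On the way, in this order (a step that is already met when the one before it is completed fails the run):
1. the scraper's blade is lifting the cover (past 9 degrees) (angle between cover's own z axis and vertical above 0.15 rad and contact force between scraper and cover above 0.2 N), for 0.04 s.
2. the cover is right up (at least 54 degrees) (angle between cover's own z axis and vertical above 0.95 rad), for 0.2 s.
3. the pointer is held at the collar (within 5 mm) for a second (x of pointer in the frame of collar between -0.005 and 0.005 m), for 1 s.
At the end, for the whole second after the job is handed in: The pointer is home (within 4 mm of its home place on the barrel) and at rest, the cover still stands up (over 51 degrees), and the scraper lies flat and still on the bench (x of pointer in the frame of barrel above 0.111 m and angle between cover's own z axis and vertical above 0.9 rad and height (world z) of scraper below 0.006 m and angle between scraper's own z axis and vertical below 0.1 rad and linear speed of each of scraper, rod below 0.02 m/s); the robot touches nothing.
It fails at once if the hand bears on the cover (over 3 N) (contact force between any of the fingers, the arm and cover above 3 N).
It fails at once if the rod is pulled more than 15 mm past the collar (x of pointer in the frame of collar below -0.015 m).
It fails at once if the rod snaps (moves faster than 0.6 m/s) (linear speed of rod above 0.6 m/s).
It fails at once if a rook, the punch, drum, mug or mallet is moved over 30 mm (distance of any of rook_a, rook_b, punch, drum, mug, mallet from where it was at the start of the episode above 0.03 m).
It also fails if it takes over 72 s, if anything falls off the work surface, if the arm or the gripper's body presses on something with over 40 N, if the wrist force passes 120 N, or if a joint passes its speed limit or range.

### The arm

A 6-joint arm with a two-finger parallel gripper is mounted at the origin on the work surface. World frame = base frame: x ahead of the robot, y to its left, z up, the work surface at z = 0. Lengths are in m, angles in rad, forces in N, time in s.
With the tool pointing down it reaches from about 0.425 to 0.95 m from the base axis. Payload 3.5 kg.
Tool frame: the origin (TCP) lies midway between the tips of the shut fingers; the grasp point (between the pads) lies 19 mm behind it; z points along the fingers, y is the direction in which the jaws open and shut (so a half turn about z gives the same grasp; the last joint's range is limited). The gripper opens to 85 mm and grips with 20 to 120 N. Pads are 22 mm wide; open, the fingers measure 114 mm over their backs; the gripper's body (76 mm by 85 mm) begins 54 mm behind the grasp point. The pads swing forward as they close: fully open they stand 13 mm farther back than shut.
Start: joints at [0.977, 0.286, 1.577, -0, 1.279, -0.15], TCP at [0.29, 0.61, 0.231] pointing down, gripper open.
Joint ranges: [-2.77, 2.77], [-0.9, 2.22], [0.21, 2.48], [-1.53, 4.67], [0.24, 2.81], [-2.84, 2.84]. Speed limits (rad/s): [2.79, 2.79, 3.14, 3.14, 3.14, 3.14].

### API

Orientations are given as a unit quaternion [x, y, z, w].
In Python, from plant import ctrl gives the robot as it stands.
- The arm moves only by the tool apply_moves, never from a script. Its argument "moves" is a list that holds one entry, the list of rows, each a list of 7 numbers: the shift along the tool's x, y, z in m, then the turn, a rotation vector about the tool's x, y, z in degrees, then the gripper's target within -1 to 1 (shut at 1, half-way at 0, fully open at -1). In form: [[[tx, ty, tz, ax, ay, az, hand], ...]]. A call has 1 to 12 rows; each row shifts and turns the pose as measured when the row begins, along the tool's axes as they then stand; what a row does not reach is not made up. A row lasts 1/10 s, in which the tool goes at most 50 mm and 8.59 degrees, less where a joint would pass 70% of its speed; a pose out of reach is approached as far as the arm can. A call with a gripper value outside its range is refused whole. The fingers move at their own pace and stop on an object; "force" is the grip in N (left out, the last holds). Time passes only in rows, so rows that do not move let the fingers close. It gives the time, the measured TCP pose, the force and the opening at its end, in the units of the state.
- ctrl.get_state(): the state, without advancing time (a new reading comes with each control period).
- ctrl.read_camera(name): name is "scene" or "top" or "wrist"; returns the picture (400x640x3 uint8, red, green, blue); there is no depth.
- ctrl.get_calibration(name): a dict with "camera_matrix" (3x3 intrinsics, pixels), "cam_to_world" (4x4, takes a point from camera to world coordinates). Camera axes: x right, y up, looking along -z (the intrinsics and any distortion apply to the point x, -y, -z); pixel columns grow to the right and rows downward; lengths in m; the calibration is good to about 2 mm. The wrist camera is an equidistant fisheye: a pixel r from the principal point sees the ray r / f radians off the axis. A picture is of the moment at which its call begins: read the wrist's pose just before it. get_calibration takes no time and is no camera call; for the wrist camera it gives the pose at the moment of the call.
- ctrl.sign_off(): hands the job in, once; it reports no verdict.
The state is a dict: "time": time; "qpos": joint angles; "dq": joint speeds; "joint_efforts": joint torques, N m; "eef_pos": TCP position; "tcp_rot": TCP orientation; "contact_force": force on the tool from outside, world axes, zero at the start; "wrist_torque": the same for the moment, N m; "opening": opening from 0.0 (shut) to 1.0 (fully open).
Only numpy, scipy, OpenCV 4.12 (cv2) and the standard library are available. Lean on these libraries where they do the work, as an engineer would, in place of code of your own. Each camera call takes 0.05 s, during which the arm holds its last target. There are 200 camera calls.

## Working session

There is one attempt and no reset: what is moved stays moved. The work goes in short steps, Python scripts to look and compute and a tool call to move; the robot and the scene stay as the last step left them, time stands still between calls to the robot, and variables do not carry over. Pictures are saved under pics/ and viewed, about 8 in all and at most 12, crops included, and the job is handed in when it is done.

Besides the shell and the picture viewer there is one more tool, called by a JSON object that holds its "fn" and its "kwargs". apply_moves: Moves the arm, as the interface text tells. Its arguments: {"type":"object","properties":{"moves":{"type":"array","items":{"type":"array","items":{"type":"array","items":{"type":"number"}}}},"force":{"type":"number"}},"required":["moves"]}

```bash
ls; mkdir -p pics; python3 - <<'E'
from plant import ctrl
import cv2,numpy as np
print(ctrl.get_state())
a=[]
for n in("scene","top"):
    im=ctrl.read_camera(n); cv2.imwrite(f"pics/{n}0.png",im[:,:,::-1]); c=ctrl.get_calibration(n); print(n,c)
E
```

```text
pics
{'time': 0.0, 'qpos': array([ 9.76970470e-01,  2.87180367e-01,  1.57819223e+00, -7.85206432e-06,
        1.27859834e+00, -1.49983254e-01]), 'dq': array([-1.84999805e-03,  8.51784643e-04, -5.27235688e-04,  9.33922080e-05,
       -3.49920314e-05, -6.87302528e-05]), 'joint_efforts': array([ 7.95944788e-05, -4.05985773e+01, -2.92624676e+01, -2.18496884e-04,
        5.77374478e-03, -1.94604567e-06]), 'eef_pos': array([0.28944303, 0.60905867, 0.22992913]), 'tcp_rot': array([ 2.20102949e-01,  9.75475924e-01, -1.10921266e-03, -4.28620844e-04]), 'contact_force': array([0.31462195, 0.48369695, 0.60042717]), 'wrist_torque': array([-0.03390492, -0.02438697,  0.02106555]), 'opening': 0.9983946093097564}
scene {'camera_matrix': array([[500.29962969,   0.        , 326.98894145],
       [  0.        , 500.29962969, 202.19060627],
       [  0.        ,   0.        ,   1.        ]]), 'cam_to_world': array([[-0.84716135, -0.25257204,  0.46746659,  1.25886719],
       [ 0.53103181, -0.43222306,  0.72882676,  0.97513954],
       [ 0.01796858,  0.86567349,  0.50028646,  0.79601997],
       [ 0.        ,  0.        ,  0.        ,  1.        ]])}
top {'camera_matrix': array([[490.14703491,   0.        , 328.08774552],
       [  0.        , 490.14703491, 200.20582057],
       [  0.        ,   0.        ,   1.        ]]), 'cam_to_world': array([[-3.47288800e-04,  9.81776472e-01, -1.90039046e-01,
         3.00426076e-01],
       [-9.99997345e-01, -7.73892339e-04, -2.17061399e-03,
        -3.32590012e-02],
       [-2.27812751e-03,  1.90037787e-01,  9.81774134e-01,
         1.66211112e+00],
       [ 0.00000000e+00,  0.00000000e+00,  0.00000000e+00,
         1.00000000e+00]])}
```

View pics/scene0.png

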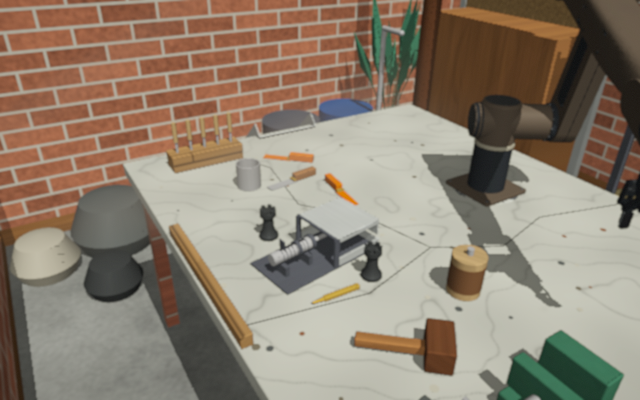

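View pics/top0.png

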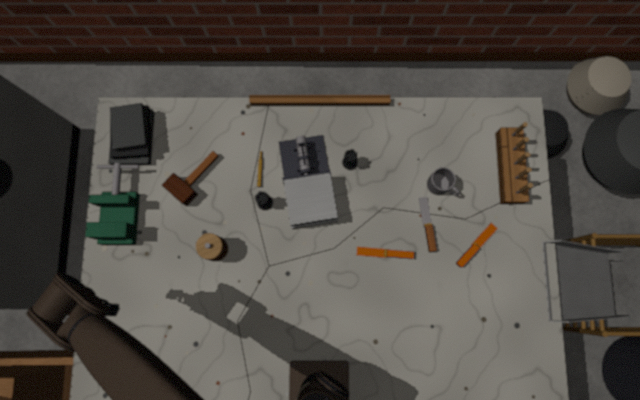

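Candidates for the scraper in the top view are (428,225), with a brown handle and grey blade, and two all-orange pieces at (386,253) and (477,245). I choose (428,225) because it has the wooden handle and steel blade. The gauge is at (310,180) with its cover end towards the robot. I'll check the choice in a close crop.

```bash
cat > h.py <<'E'
import numpy as np,cv2
from plant import ctrl
from scipy.spatial.transform import Rotation as R
def cast(name,uv,z,c=None):
    c=c or ctrl.get_calibration(name);K=c["camera_matrix"];T=c["cam_to_world"]
    uv=np.atleast_2d(uv).astype(float)
    d=np.c_[(uv[:,0]-K[0,2])/K[0,0],-(uv[:,1]-K[1,2])/K[1,1],-np.ones(len(uv))]@T[:3,:3].T
    return T[:3,3]+d*((z-T[2,3])/d[:,2])[:,None]
def proj(name,P,c=None):
    c=c or ctrl.get_calibration(name);K=c["camera_matrix"];T=c["cam_to_world"]
    q=(np.atleast_2d(P)-T[:3,3])@T[:3,:3]
    return np.c_[K[0,0]*q[:,0]/-q[:,2]+K[0,2],-K[1,1]*q[:,1]/-q[:,2]+K[1,2]]
E
python3 - <<'E'
from h import *
im=cv2.imread("pics/top0.png")
a=cv2.resize(im[130:235,255:345],None,fx=5.5,fy=5.5,interpolation=cv2.INTER_CUBIC)
b=cv2.resize(im[190:260,400:450],None,fx=5.5,fy=5.5,interpolation=cv2.INTER_CUBIC)
o=np.zeros((578,790,3),np.uint8);o[:a.shape[0],:a.shape[1]]=a;o[:b.shape[0],500:500+b.shape[1]]=b
cv2.imwrite("pics/c1.png",np.clip(o*1.5,0,255).astype(np.uint8))
hsv=cv2.cvtColor(im,cv2.COLOR_BGR2HSV)
print(hsv[238,432],hsv[210,424],hsv[200,310],hsv[150,290])
E
```

```text
[ 13 167  98] [  6  12 109] [ 18  10 124] [120  20  50]
```

View pics/c1.png

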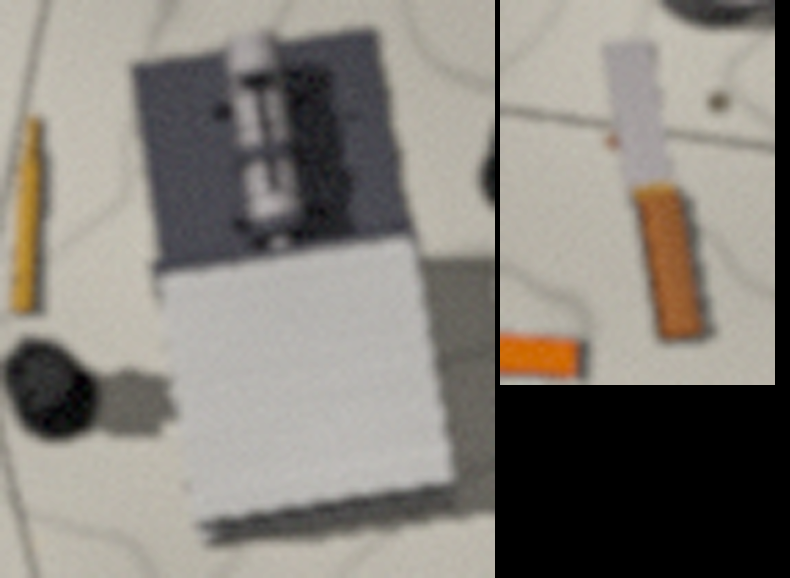

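The crop confirms the scraper: brown handle, grey blade, tip at crop (629,43), handle end at (682,338). The cover corners show at crop (160,275), (412,238), (453,482) and (203,520).

```bash
python3 - <<'E'
from h import *
f=lambda p,ox,oy:np.array(p)/5.5-0.41+np.array([ox,oy])
c=cast("top",f([(160,272),(412,238),(453,482),(203,520)],255,130),.092)
print("cover",c.round(4)); print([np.linalg.norm(c[i]-c[i-1]).round(4) for i in range(4)])
b=cast("top",f([(135,65),(378,30)],255,130),.004)
print("base far",b.round(4))
h=(c[0]+c[1])/2;fr=(c[2]+c[3])/2;print("hinge",h.round(4),"front",fr.round(4))
far=b.mean(0); ax=far-fr; print("yaws",[np.degrees(np.arctan2(v[1],v[0])).round(2) for v in (h-fr,far-fr,far-h)],np.degrees(np.arctan2(*(c[0]-c[1])[[1,0]])),np.degrees(np.arctan2(*(b[0]-b[1])[[1,0]])), np.linalg.norm(far[:2]-h[:2]))
im=cv2.imread("pics/top0.png");hsv=cv2.cvtColor(im,cv2.COLOR_BGR2HSV)
m=cv2.inRange(hsv,(8,110,50),(17,205,140));m[:, :400]=0;m[:,450:]=0;m[:215]=0;m[260:]=0
n,l,s,ce=cv2.connectedComponentsWithStats(m);i=1+np.argmax(s[1:,4]);print(s[i],ce[i])
t=cast("top",f([(629-500,42)],400,190),.004)[0]
j=cast("top",f([(655-500,186)],400,190),.028)[0]
e=cast("top",f([(684-500,338)],400,190),.028)[0]
print("tip",t,"handle top front",j,"rear",e,"len",np.linalg.norm((t-e)[:2]),np.linalg.norm((j-e)[:2]),"yaw",np.degrees(np.arctan2(*(t-e)[[1,0]])), "cent",cast("top",[ce[i]],.02))
for nm,px,z in(("rook_a",(50,392),.07),):print(nm,cast("top",f([px],255,130),z))
print("rookb",cast("top",[(350,159)],.07),"mug",cast("top",[(441,181)],.08), "orange",cast("top",[(386,253),(357,250),(415,255)],.02))
E
```

```text
cover [[ 0.6754  0.1163  0.092 ]
 [ 0.6962 -0.0345  0.092 ]
 [ 0.5481 -0.0585  0.092 ]
 [ 0.5256  0.0885  0.092 ]]
[np.float64(0.1523), np.float64(0.1522), np.float64(0.15), np.float64(0.1487)]
base far [[ 0.8328  0.1431  0.004 ]
 [ 0.8561 -0.0128  0.004 ]]
hinge [0.6858 0.0409 0.092 ] front [0.5369 0.015  0.092 ]
yaws [np.float64(9.87), np.float64(9.25), np.float64(8.67)] 97.85645734522745 98.50279332581401 0.16051541330939512
[425 224  12  27 197] [430.35025381 237.10152284]
tip [ 0.63158796 -0.35702684  0.004     ] handle top front [ 0.53698425 -0.36489733  0.028     ] rear [ 0.44416238 -0.37881572  0.028     ] len 0.18868784666500607 0.09385957968441783 yaw 6.631067006815505 cent [[ 0.49167435 -0.37337405  0.02      ]]
rook_a [[0.60656034 0.1833641  0.07      ]]
rookb [[ 0.74969157 -0.10347706  0.07      ]] mug [[ 0.6711485  -0.40364772  0.08      ]] orange [[ 0.43842719 -0.22310031  0.02      ]
 [ 0.44849539 -0.12631528  0.02      ]
 [ 0.43171244 -0.31974829  0.02      ]]
```

```bash
cat >> h.py <<'E'
def tool(psi,lean=0,roll=0):
    p=np.radians(psi);x=np.array([np.cos(p),np.sin(p),0]);z=np.array([0,0,-1.])
    return R.from_matrix(np.c_[x,np.cross(z,x),z])*R.from_euler('y',lean,degrees=True)
def plan(wps,start=None,step=.045,ang=8.0,hand=-1):
    """wps: list of (pos,Rot[,step]) -> prints rounded rows from the measured pose, simulating them"""
    s=ctrl.get_state();p=np.array(s["eef_pos"]);r=R.from_quat(s["tcp_rot"]);rows=[]
    for w in wps:
        P=np.array(w[0],float);Q=w[1];st=w[2] if len(w)>2 else step
        n=max(1,int(np.ceil(max(np.linalg.norm(P-p)/st,np.degrees((r.inv()*Q).magnitude())/ang))))
        for k in range(n,0,-1):
            t=np.round(r.inv().apply((P-p)/k),4);a=np.round((r.inv()*Q).as_rotvec(degrees=True)/k,1)
            rows.append([*t,*a,hand]);p=p+r.apply(t);r=r*R.from_rotvec(a,degrees=True)
    for i in range(0,len(rows),12): print("[["+",".join("["+",".join(f"{v:g}" for v in q)+"]" for q in rows[i:i+12])+"]]")
    print(len(rows),"rows")
def st():
    s=ctrl.get_state();r=R.from_quat(s["tcp_rot"]).as_matrix()
    print("t",round(s["time"],2),"q",s["qpos"].round(3),"p",s["eef_pos"].round(4),"x",r[:,0].round(3),"z",r[:,2].round(3),"F",s["contact_force"].round(2),"op",round(s["opening"],3))
E
python3 - <<'E'
from h import *
plan([((.56,.36,.30),tool(100)),((.58,-.1,.30),tool(45)),((.505,-.37,.25),tool(6.8))])
E
```

```text
[[[-0.039,-0.0121,-0.0078,-0,0,6.1,-1],[-0.0401,-0.0079,-0.0078,-0,0,6.1,-1],[-0.0407,-0.0036,-0.0077,-0,0,6.1,-1],[-0.0409,0.0008,-0.0078,-0,0,6,-1],[-0.0406,0.005,-0.0077,-0,0,6.1,-1],[-0.0398,0.0093,-0.0078,-0,0,6,-1],[-0.0386,0.0134,-0.0077,-0,0,6.1,-1],[-0.0369,0.0174,-0.0078,-0,0,6,-1],[-0.0349,0.0213,-0.0077,-0.1,0.1,6.1,-1],[-0.0415,-0.0055,-0,-0,-0,5,-1],[-0.0418,-0.0018,-0,-0,-0,5,-1],[-0.0418,0.0018,-0,-0,-0,5,-1]]]
[[[-0.0415,0.0055,-0,-0,-0,5,-1],[-0.0409,0.0091,-0,-0,-0,5,-1],[-0.0399,0.0126,-0,-0,-0,5,-1],[-0.0387,0.016,-0,-0,-0,5,-1],[-0.0371,0.0193,-0,-0,-0,5,-1],[-0.0353,0.0225,-0.0001,-0,-0,5,-1],[-0.0332,0.0255,-0,-0,-0,5,-1],[-0.0309,0.0284,-0.0001,-0,-0,5,-1],[-0.0348,0.0197,0.0071,-0,-0,5.5,-1],[-0.0328,0.023,0.0071,-0,-0,5.4,-1],[-0.0305,0.0259,0.0071,-0,-0,5.5,-1],[-0.0279,0.0287,0.0072,-0,-0,5.4,-1]]]
[[[-0.025,0.0313,0.0071,-0,-0,5.5,-1],[-0.0219,0.0335,0.0072,-0,-0,5.4,-1],[-0.0187,0.0354,0.0071,-0,-0,5.5,-1]]]
27 rows
```

{"fn": "apply_moves", "kwargs": {"moves": [[[-0.039, -0.012, -0.008, 0, 0, 6.1, -1], [-0.04, -0.008, -0.008, 0, 0, 6.1, -1], [-0.041, -0.004, -0.008, 0, 0, 6.1, -1], [-0.041, 0.001, -0.008, 0, 0, 6.1, -1], [-0.041, 0.005, -0.008, 0, 0, 6.1, -1], [-0.04, 0.009, -0.008, 0, 0, 6.1, -1], [-0.039, 0.013, -0.008, 0, 0, 6.1, -1], [-0.037, 0.017, -0.008, 0, 0, 6.1, -1], [-0.035, 0.021, -0.008, 0, 0, 6.1, -1], [-0.041, -0.005, 0, 0, 0, 5, -1], [-0.042, -0.002, 0, 0, 0, 5, -1], [-0.042, 0.002, 0, 0, 0, 5, -1]]]}}

```text
time: 1.3
eef_pos: [0.5623, 0.2167, 0.2949]
tcp_rot: [0.753, 0.658, -0.008, -0.001]
contact_force: [0.3, -0.4, -0.3]
opening: 0.999
```

{"fn": "apply_moves", "kwargs": {"moves": [[[-0.041, 0.006, 0, 0, 0, 5, -1], [-0.041, 0.009, 0, 0, 0, 5, -1], [-0.04, 0.013, 0, 0, 0, 5, -1], [-0.039, 0.016, 0, 0, 0, 5, -1], [-0.037, 0.019, 0, 0, 0, 5, -1], [-0.035, 0.022, 0, 0, 0, 5, -1], [-0.033, 0.025, 0, 0, 0, 5, -1], [-0.031, 0.028, 0, 0, 0, 5, -1], [-0.035, 0.02, 0.007, 0, 0, 5.5, -1], [-0.033, 0.023, 0.007, 0, 0, 5.5, -1], [-0.03, 0.026, 0.007, 0, 0, 5.5, -1], [-0.028, 0.029, 0.007, 0, 0, 5.5, -1]]]}}

```text
time: 2.5
eef_pos: [0.4945, -0.2878, 0.2667]
tcp_rot: [0.988, 0.154, -0.01, 0.003]
contact_force: [0.1, -0.3, 0.2]
opening: 1.003
```

```bash
python3 - <<'E'
from h import *
st()
plan([((.505,-.37,.22),tool(6.8))])
E
```

```text
t 2.5 q [-0.696  0.042  1.789 -0.02   1.321  0.571] p [ 0.4945 -0.2878  0.2667] x [ 0.952  0.304 -0.022] z [-0.02  -0.009 -1.   ] F [ 0.14 -0.27  0.2 ] op 1.003
[[[-0.0046,0.0271,0.0157,0.1,0.4,3.6,-1],[-0.0031,0.0274,0.0157,0.1,0.4,3.7,-1],[-0.0014,0.0276,0.0156,0.1,0.4,3.6,-1]]]
3 rows
```

{"fn": "apply_moves", "kwargs": {"moves": [[[-0.005, 0.027, 0.016, 0, 0.4, 3.6, -1], [-0.003, 0.027, 0.016, 0, 0.4, 3.6, -1], [-0.001, 0.027, 0.016, 0, 0.4, 3.6, -1], [0, 0, 0, 0, 0, 0, -1]]]}}

```text
time: 2.9
eef_pos: [0.5004, -0.3762, 0.2145]
tcp_rot: [0.999, 0.052, -0.001, 0.001]
contact_force: [-0.7, 1.1, -0.9]
opening: 1.003
```

```bash
python3 - <<'E'
from h import *
st(); c=ctrl.get_calibration("wrist"); im=ctrl.read_camera("wrist"); cv2.imwrite("pics/w1.png",im[:,:,::-1]); np.save("w1c.npy",c["cam_to_world"]); print(c)
E
```

```text
t 2.9 q [-0.805  0.194  1.718 -0.003  1.229  0.663] p [ 0.5004 -0.3762  0.2145] x [ 0.995  0.103 -0.002] z [-0.002 -0.002 -1.   ] F [-0.68  1.14 -0.93] op 1.003
{'camera_matrix': array([[309.70691629,   0.        , 321.31671765],
       [  0.        , 309.70691629, 193.59600122],
       [  0.        ,   0.        ,   1.        ]]), 'cam_to_world': array([[ 0.1033691 ,  0.95134705,  0.29026472,  0.57475924],
       [-0.99463946,  0.09808286,  0.03274302, -0.36819781],
       [ 0.00267998, -0.29209336,  0.95638605,  0.35678573],
       [ 0.        ,  0.        ,  0.        ,  1.        ]])}
```

View pics/w1.png

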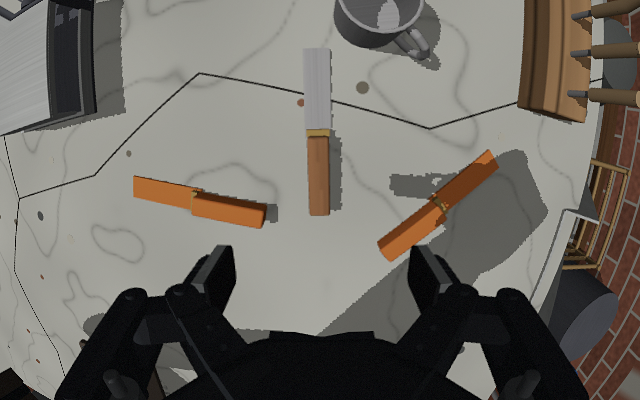

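The wrist view shows the wood-handled scraper with its tip at (317,48), ferrule at (318,133) and handle rear end at (319,214). The orange lookalikes lie on either side of it.

```bash
cat >> h.py <<'E'
def wcast(uv,z,T,K=np.array([[309.707,0,321.317],[0,309.707,193.596],[0,0,1]])):
    uv=np.atleast_2d(uv).astype(float);a=(uv-K[:2,2])/K[0,0];th=np.linalg.norm(a,axis=1)
    s=np.where(th>1e-9,np.sin(th)/np.maximum(th,1e-9),1)
    d=np.c_[a[:,0]*s,-a[:,1]*s,-np.cos(th)]@T[:3,:3].T
    return T[:3,3]+d*((np.asarray(z)-T[2,3])/d[:,2])[:,None]
E
python3 - <<'E'
from h import *
T=np.load("w1c.npy")
t=wcast([(317.3,48)],.004,T)[0]; j=wcast([(307,137),(329,137)],.028,T);e=wcast([(310,215),(329,215)],.028,T)
jm,em=j.mean(0),e.mean(0)
print(t.round(4),jm.round(4),em.round(4),"w",np.linalg.norm(j[0]-j[1]),np.linalg.norm(e[0]-e[1]),"len",np.linalg.norm((t-em)[:2]),"hl",np.linalg.norm(jm-em),"yaw",np.degrees(np.arctan2(*(t-em)[[1,0]])))
u=(t-em)/np.linalg.norm((t-em)[:2]);u[2]=0
g=t-u*.130;print("grasp",g)
y=np.degrees(np.arctan2(u[1],u[0]))
plan([((*g[:2],.10),tool(y)),((*g[:2],.006),tool(y),.03)])
E
```

```text
[ 0.636  -0.3583  0.004 ] [ 0.5372 -0.3694  0.028 ] [ 0.4495 -0.38    0.028 ] w 0.023387250223366695 0.02158719533508273 len 0.18776356302074645 hl 0.08834558631260159 yaw 6.649567552535274
grasp [ 0.5068445  -0.37333986  0.004     ]
[[[0.0021,-0.0005,0.0386,0,0,-0.2,-1],[0.0021,-0.0004,0.0385,0.1,0,-0.2,-1],[0.0022,-0.0004,0.0386,0,0.1,-0.2,-1],[-0,-0,0.0235,0,-0,-0,-1],[-0,-0,0.0235,0,-0,-0,-1],[-0,-0,0.0235,0,-0,-0,-1],[-0.0001,-0.0001,0.0235,0,-0,-0,-1]]]
7 rows
```

{"fn": "apply_moves", "kwargs": {"moves": [[[0.002, -0.0005, 0.0385, 0, 0, -0.2, -1], [0.002, -0.0005, 0.0385, 0, 0, -0.2, -1], [0.002, 0, 0.0385, 0, 0, -0.2, -1], [0, 0, 0.024, 0, 0, 0, -1], [0, 0, 0.024, 0, 0, 0, -1], [0, 0, 0.023, 0, 0, 0, -1], [0, 0, 0.02, 0, 0, 0, -1], [0, 0, 0, 0, 0, 0, -1]]]}}

```text
time: 3.75
eef_pos: [0.5125, -0.3686, 0.0109]
tcp_rot: [0.998, 0.065, 0.003, 0.004]
contact_force: [-0.9, 0.6, 0.3]
opening: 0.998
```

```bash
python3 - <<'E'
from h import *
st(); plan([((.5068,-.3733,.006),tool(6.65))])
E
```

```text
t 3.75 q [-7.840e-01  4.470e-01  1.812e+00 -1.000e-03  8.730e-01  6.570e-01] p [ 0.5125 -0.3686  0.0109] x [0.992 0.13  0.006] z [ 0.007 -0.007 -1.   ] F [-0.86  0.59  0.27] op 0.998
[[[-0.0063,0.0038,0.0049,0.5,-0.3,0.8,-1]]]
1 rows
```

{"fn": "apply_moves", "kwargs": {"moves": [[[-0.005, 0.004, 0.005, 0.4, -0.4, 0, -1], [0, 0, 0, 0, 0, 0, 1], [0, 0, 0, 0, 0, 0, 1], [0, 0, 0, 0, 0, 0, 1], [0, 0, 0, 0, 0, 0, 1], [0, 0, 0, 0, 0, 0, 1], [0, 0, 0, 0, 0, 0, 1], [0, 0, 0, 0, 0, 0, 1]]], "force": 90}}

```text
time: 4.55
eef_pos: [0.5112, -0.375, 0.0129]
tcp_rot: [0.998, 0.066, 0.002, 0.004]
contact_force: [-0.6, -0.0, -1.8]
opening: 0.252
```

```bash
python3 - <<'E'
from h import *
st()
E
```

```text
t 4.55 q [-0.792  0.45   1.804 -0.002  0.879  0.647] p [ 0.5112 -0.375   0.0129] x [0.991 0.132 0.004] z [ 0.005 -0.008 -1.   ] F [-0.57 -0.05 -1.8 ] op 0.252
```

{"fn": "apply_moves", "kwargs": {"moves": [[[0, 0, 0, 0, 0, 0, -0.1], [0, 0, 0, 0, 0, 0, -0.1], [0, 0, 0.008, 0.4, -0.3, 0, -0.1], [0, 0, 0, 0, 0, 0, -0.1], [0, 0, 0, 0, 0, 0, 1], [0, 0, 0, 0, 0, 0, 1], [0, 0, 0, 0, 0, 0, 1], [0, 0, 0, 0, 0, 0, 1], [0, 0, 0, 0, 0, 0, 1]]], "force": 100}}

```text
time: 5.45
eef_pos: [0.5115, -0.3753, 0.0042]
tcp_rot: [0.998, 0.066, -0.001, 0.0]
contact_force: [0.2, 0.3, 0.1]
opening: 0.259
```

```bash
python3 - <<'E'
from h import *
st()
E
```

```text
t 5.45 q [-0.792  0.468  1.798 -0.002  0.877  0.647] p [ 0.5115 -0.3753  0.0042] x [ 0.991  0.132 -0.001] z [-0.001 -0.001 -1.   ] F [0.2  0.27 0.15] op 0.259
```

```bash
cat >> h.py <<'E'
G0=np.array([.686,.040,0]);GY=8.7
def gw(x,y,z): return G0+R.from_euler('z',GY,degrees=True).apply([x,y,z])
def wg(p): return R.from_euler('z',-GY,degrees=True).apply(np.asarray(p)-G0)
E
python3 - <<'E'
from h import *
D=np.array([(0.287,1.578,.6743,.230),(.042,1.789,.5722,.2667),(.194,1.718,.626,.2145),(.447,1.812,.6313,.0109),(.468,1.798,.6344,.0042)])
A=[];b=[]
for q2,q3,r,z in D:
    A+=[[1,0,np.sin(q2),np.sin(q2+q3)],[0,1,np.cos(q2),np.cos(q2+q3)]];b+=[r,z]
s,res,_,_=np.linalg.lstsq(np.array(A),np.array(b),rcond=None);print("r0,h-c,a,b",s.round(3),(np.array(A)@s-b).round(4))
r0,hc,a,bb=s
for q2 in np.arange(-.9,.6,.15): print(q2.round(2),(r0+a*np.sin(q2)+bb*np.sin(q2+2.48)).round(3),(hc+a*np.cos(q2)+bb*np.cos(q2+2.48)).round(3))
st()
yaw=GY+25; pre=gw(-.2888,-.0931,.0385)
print(pre)
plan([((.50,-.33,.09),tool(15)),((pre[0]+.01,pre[1]-.02,.09),tool(yaw)),(pre,tool(yaw),.03)],hand=1)
E
```

```text
r0,h-c,a,b [ 0.008 -0.015  0.427  0.567] [-0.0025  0.0008  0.0019 -0.0003 -0.0011  0.0004 -0.0004 -0.0003  0.0021
 -0.0006]
-0.9 0.24 0.246
-0.75 0.277 0.208
-0.6 0.307 0.165
-0.45 0.331 0.119
-0.3 0.347 0.069
-0.15 0.356 0.018
0.0 0.357 -0.035
0.15 0.35 -0.086
0.3 0.335 -0.137
0.45 0.313 -0.184
t 5.45 q [-0.792  0.468  1.798 -0.002  0.877  0.647] p [ 0.5115 -0.3753  0.0042] x [ 0.991  0.132 -0.001] z [-0.001 -0.001 -1.   ] F [0.2  0.27 0.15] op 0.259
[ 0.41460535 -0.09571291  0.0385    ]
[[[-0.0018,-0.0155,-0.0286,0,0,-2.5,1],[-0.0012,-0.0155,-0.0286,0,0,-2.4,1],[-0.0005,-0.0155,-0.0286,0,0.1,-2.5,1],[-0.0029,-0.0378,-0,0,-0,-3.1,1],[-0.0008,-0.0378,-0,0,-0,-3.1,1],[0.0012,-0.0378,-0,0,-0,-3.1,1],[0.0032,-0.0377,-0.0001,0,-0,-3.1,1],[0.0053,-0.0375,-0,0,-0,-3.1,1],[0.0073,-0.0372,-0.0001,0,-0,-3.2,1],[0.0014,-0.0111,0.0258,0,-0,0,1],[0.0014,-0.0111,0.0257,0,-0,0,1]]]
11 rows
```

{"fn": "apply_moves", "kwargs": {"moves": [[[-0.002, -0.015, -0.0285, 0, 0, -2.5, 1], [-0.001, -0.015, -0.0285, 0, 0, -2.5, 1], [0, -0.015, -0.0285, 0, 0, -2.5, 1], [-0.003, -0.038, 0, 0, 0, -3.1, 1], [-0.001, -0.038, 0, 0, 0, -3.1, 1], [0.001, -0.038, 0, 0, 0, -3.1, 1], [0.003, -0.038, 0, 0, 0, -3.1, 1], [0.005, -0.0375, 0, 0, 0, -3.1, 1], [0.007, -0.037, 0, 0, 0, -3.1, 1], [0, 0, 0, 0, 0, 0, 1]]]}}

```text
time: 6.45
eef_pos: [0.4147, -0.1081, 0.0889]
tcp_rot: [0.955, 0.297, -0.002, -0.002]
contact_force: [0.1, -0.1, -2.2]
opening: 0.265
```

```bash
python3 - <<'E'
from h import *
st();c=ctrl.get_calibration("wrist"); im=ctrl.read_camera("wrist"); cv2.imwrite("pics/w2.png",im[:,:,::-1]); np.save("w2c.npy",c["cam_to_world"])
plan([(gw(-.2888,-.0931,.0385),tool(GY+25),.02)],hand=1)
E
```

```text
t 6.45 q [-0.493 -0.092  2.269  0.     0.971  0.475] p [ 0.4147 -0.1081  0.0889] x [ 0.823  0.567 -0.003] z [-0.006  0.003 -1.   ] F [ 0.07 -0.05 -2.23] op 0.265
[[[0.0023,-0.0041,0.0171,-0.1,0,0.3,1],[0.0023,-0.0042,0.017,-0,0.1,0.2,1],[0.0022,-0.0042,0.0171,-0.1,0,0.3,1]]]
3 rows
```

View pics/w2.png

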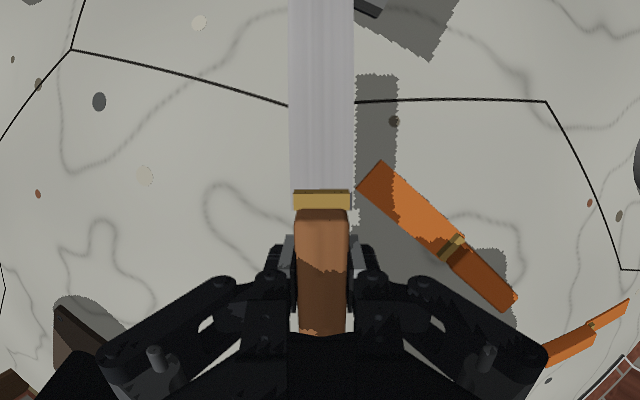

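The blade is gripped and lies straight along the tool's x, with its sides at columns 290 and 353. I'll move to the pre-insert pose and check it from outside.

{"fn": "apply_moves", "kwargs": {"moves": [[[0.002, -0.004, 0.017, 0, 0, 0.3, 1], [0.002, -0.004, 0.017, 0, 0, 0.3, 1], [0.002, -0.004, 0.017, 0, 0, 0, 1], [0, 0, 0, 0, 0, 0, 1]]]}}

```text
time: 6.9
eef_pos: [0.4177, -0.1001, 0.0393]
tcp_rot: [0.957, 0.29, 0.001, 0.002]
contact_force: [0.7, 0.5, -1.7]
opening: 0.265
```

```bash
python3 - <<'E'
from h import *
st();s=ctrl.get_state();p=s["eef_pos"];r=R.from_quat(s["tcp_rot"]);print("TCP g",wg(p).round(4));tip=p+r.apply([.1256,0,.0022]);print("tip est w",tip.round(4),"g",wg(tip).round(4))
o=np.zeros((400,780,3),np.uint8);x=0
for n in("scene","top"):
    im=ctrl.read_camera(n)[:,:,::-1];cv2.imwrite(f"pics/{n}2.png",im);u=proj(n,tip)[0];print(n,u.round(1))
    cx,cy=int(u[0]),int(u[1]); k=im[cy-32:cy+32,cx-32:cx+32]
    o[:384,x:x+384]=np.clip(cv2.resize(k,(384,384),interpolation=cv2.INTER_CUBIC)*(1.0 if n=="scene" else 1.5),0,255);print("origin",cx-32,cy-32);x+=390
cv2.imwrite("pics/c2.png",o)
E
```

```text
t 6.9 q [-4.710e-01  3.000e-03  2.292e+00 -2.000e-03  8.420e-01  5.130e-01] p [ 0.4177 -0.1001  0.0393] x [0.832 0.555 0.001] z [ 0.003 -0.004 -1.   ] F [ 0.7   0.49 -1.74] op 0.265
TCP g [-0.2864 -0.0979  0.0393]
tip est w [ 0.5222 -0.0305  0.0372] g [-0.1725 -0.0449  0.0372]
scene [353.2 214.6]
origin 321 182
top [328.3 227.5]
origin 296 195
```

View pics/c2.png

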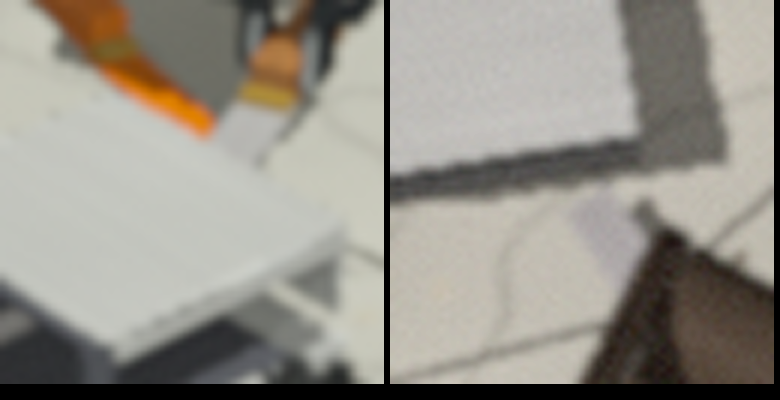

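The top crop shows the blade's end edge about (329,228), within 1 px of my estimate of (328.3,227.5). It stands in front of the sill with the blade level, so I'll insert it.

{"fn": "apply_moves", "kwargs": {"moves": [[[0.011, 0.003, 0.001, 0.2, 0, 0.4, 1], [0.011, 0.004, 0, 0, 0, 0.3, 1], [0.011, 0.005, 0, 0, 0, 0, 1], [0.011, 0.005, 0, 0, 0, 0, 1], [0.011, 0.005, 0, 0, 0, 0, 1], [0, 0, 0, 0, 0, 0, 1]]]}}

```text
time: 7.6
eef_pos: [0.4848, -0.0908, 0.0429]
tcp_rot: [0.959, 0.283, 0.003, 0.004]
contact_force: [0.6, -0.4, -2.4]
opening: 0.262
```

```bash
cat >> h.py <<'E'
def tip():
    st();s=ctrl.get_state();p=s["eef_pos"];r=R.from_quat(s["tcp_rot"]);t=p+r.apply([.1256,0,.0022]);print("TCP g",wg(p).round(4),"tip g",wg(t).round(4))
E
python3 - <<'E'
from h import *
tip()
# lift path: theta -> TCP gauge
off=None
s=ctrl.get_state();r=tool(GY+25)
w=[]
for th in np.radians([12,25,38,50,58]):
    x=-.151*np.cos(th)-.048*np.sin(th);z=.09+.151*np.sin(th)-.048*np.cos(th)
    t=np.array([x+.034,-.04,z-.002]); P=gw(*t)-r.apply([.1256,0,.0022]); w.append((P,r,.02)); print(np.degrees(th).round(),t.round(3),P.round(4))
plan(w,hand=1)
E
```

```text
t 7.6 q [-0.39   0.132  2.145 -0.003  0.855  0.608] p [ 0.4848 -0.0908  0.0429] x [0.84  0.543 0.004] z [ 0.008 -0.005 -1.   ] F [ 0.58 -0.37 -2.4 ] op 0.262
TCP g [-0.2186 -0.0988  0.0429] tip g [-0.104  -0.0474  0.0412]
12.0 [-0.124 -0.04   0.072] [ 0.4653 -0.0879  0.0746]
25.0 [-0.123 -0.04   0.108] [ 0.4658 -0.0879  0.1105]
38.0 [-0.115 -0.04   0.143] [ 0.4743 -0.0866  0.1453]
50.0 [-0.1   -0.04   0.173] [ 0.4889 -0.0843  0.175 ]
58.0 [-0.087 -0.04   0.191] [ 0.5018 -0.0823  0.1928]
[[[-0.0074,-0.0064,-0.0159,0.3,-0.1,-0.4,1],[-0.0074,-0.0064,-0.016,0.2,-0.1,-0.4,1],[0.0003,0.0001,-0.0179,0,-0,-0,1],[0.0002,0.0001,-0.0179,0,-0,-0,1],[0.0039,0.0018,-0.0174,0,-0,-0,1],[0.0039,0.0018,-0.0174,0,-0,-0,1],[0.0067,0.0031,-0.0149,0,-0,-0,1],[0.0067,0.0031,-0.0148,0,-0,-0,1],[0.0059,0.0028,-0.0089,0,-0,-0,1],[0.0059,0.0028,-0.0089,0,-0,-0,1]]]
10 rows
```

{"fn": "apply_moves", "kwargs": {"moves": [[[-0.004, -0.004, -0.012, 0.2, -0.2, 0, 1], [-0.003, -0.003, -0.014, 0.2, -0.2, 0, 1], [0, 0, -0.014, 0, 0, 0, 1], [0, 0, -0.01, 0, 0, 0, 1]]]}}

```text
time: 8.0
eef_pos: [0.4734, -0.0877, 0.0946]
tcp_rot: [0.959, 0.283, -0.003, 0.0]
contact_force: [1.1, -0.4, -4.2]
opening: 0.262
```

```bash
python3 - <<'E'
from h import *
tip()
im=ctrl.read_camera("scene")[:,:,::-1]
cv2.imwrite("pics/c3.png",cv2.resize(im[170:280,240:400],None,fx=4,fy=4,interpolation=cv2.INTER_CUBIC))
E
```

```text
t 8.0 q [-0.392  0.023  2.145 -0.005  0.977  0.607] p [ 0.4734 -0.0877  0.0946] x [ 0.84   0.543 -0.006] z [-0.005 -0.002 -1.   ] F [ 1.1  -0.43 -4.18] op 0.262
TCP g [-0.2295 -0.0941  0.0946] tip g [-0.115  -0.0426  0.0917]
```

View pics/c3.png

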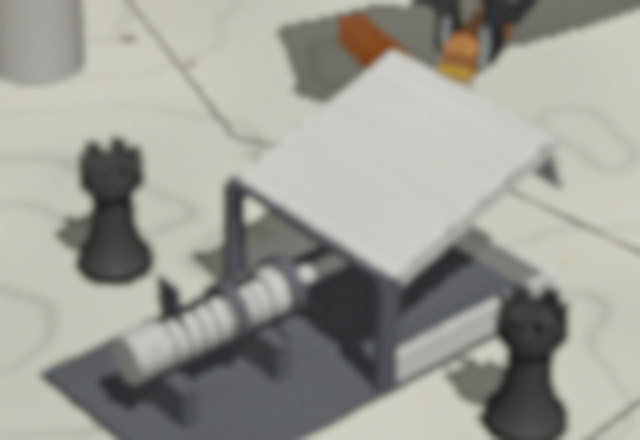

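The cover is rising on the blade, to about 20° with its front edge at (480,120) in the crop. I'll continue the lift.

{"fn": "apply_moves", "kwargs": {"moves": [[[0, 0, -0.014, 0, 0.3, 0, 1], [0.002, 0.001, -0.014, 0, 0.2, 0, 1], [0.004, 0.002, -0.014, 0, 0, 0, 1], [0.004, 0.002, -0.014, 0, 0, 0, 1], [0.006, 0.003, -0.013, 0, 0, 0, 1], [0.006, 0.003, -0.013, 0, 0, 0, 1], [0, 0, 0, 0, 0, 0, 1]]]}}

```text
time: 8.75
eef_pos: [0.5005, -0.0843, 0.1867]
tcp_rot: [0.959, 0.283, 0.006, -0.0]
contact_force: [0.5, -0.0, -0.9]
opening: 0.26
```

```bash
python3 - <<'E'
from h import *
tip()
E
```

```text
t 8.75 q [-0.371 -0.05   2.03   0.008  1.152  0.624] p [ 0.5005 -0.0843  0.1867] x [0.84  0.542 0.011] z [ 0.011  0.003 -1.   ] F [ 0.46 -0.02 -0.93] op 0.26
TCP g [-0.2022 -0.0948  0.1867] tip g [-0.0875 -0.0434  0.186 ]
```

{"fn": "apply_moves", "kwargs": {"moves": [[[0.003, 0.001, -0.006, 0, -0.5, 0, 1], [0.002, 0.001, -0.005, 0, 0, 0, 1], [0, 0, -0.002, 0, 0, 0, 1]]]}}

```text
time: 9.05
eef_pos: [0.5056, -0.0829, 0.1988]
tcp_rot: [0.959, 0.282, 0.0, 0.001]
contact_force: [3.8, 0.7, -6.2]
opening: 0.256
```

```bash
python3 - <<'E'
from h import *
tip()
im=ctrl.read_camera("scene")[:,:,::-1]; cv2.imwrite("pics/s4.png",im)
cv2.imwrite("pics/c4.png",cv2.resize(im[150:280,240:400],None,fx=4.5,fy=4.5,interpolation=cv2.INTER_CUBIC))
for th in (45,50,55,58,62):
    a=np.radians(th); print(th,[proj("scene",gw(-.151*np.cos(a)-.048*np.sin(a),y,.09+.151*np.sin(a)-.048*np.cos(a)))[0].round(1) for y in(-.0775,.0775)],[proj("scene",gw(-.153*np.cos(a),y,.092+.153*np.sin(a)))[0].round(1) for y in(-.0775,.0775)])
E
```

```text
t 9.05 q [-3.600e-01 -4.600e-02  2.004e+00 -1.000e-03  1.183e+00  6.380e-01] p [ 0.5056 -0.0829  0.1988] x [0.84  0.542 0.   ] z [ 0.001 -0.001 -1.   ] F [ 3.78  0.66 -6.22] op 0.256
TCP g [-0.1969 -0.0942  0.1988] tip g [-0.0823 -0.0429  0.1966]
45 [array([338.9, 175.3]), array([378.9, 196.4])] [array([330.4, 166.4]), array([370.9, 187.5])]
50 [array([337.2, 172.1]), array([377.4, 193.2])] [array([327.7, 164.4]), array([368.4, 185.5])]
55 [array([335.2, 169.2]), array([375.5, 190.2])] [array([324.8, 162.7]), array([365.5, 183.8])]
58 [array([333.8, 167.6]), array([374.2, 188.6])] [array([322.9, 161.9]), array([363.7, 183.1])]
62 [array([331.8, 165.7]), array([372.4, 186.7])] [array([320.3, 161. ]), array([361.1, 182.2])]
```

View pics/c4.png

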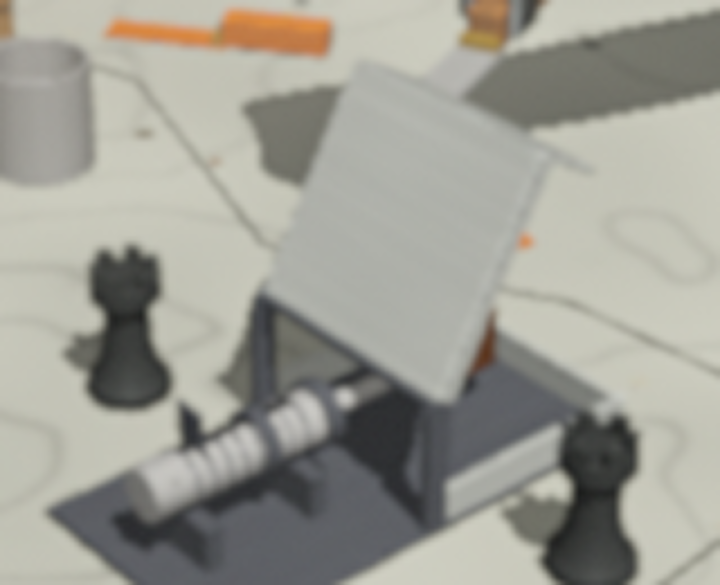

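The cover is at its stop, about 60–62°: top corners at (319,164) and (363,184), contact force −6 N. The fin is at crop (187,425). I'll withdraw the blade and lay the scraper to the right.

{"fn": "apply_moves", "kwargs": {"moves": [[[0, 0, 0.01, 0, 0, 0, 1], [0, 0, 0.01, 0, 0, 0, 1], [-0.016, -0.008, 0.001, 0, 0, 0, 1], [-0.025, -0.011, 0, 0, 0, 0, 1], [-0.025, -0.011, 0, 0, 0, 0, 1], [-0.02, -0.009, 0, 0, 0, 0, 1], [0, 0, 0, 0, 0, 0, 1]]]}}

```text
time: 9.8
eef_pos: [0.407, -0.0972, 0.1725]
tcp_rot: [0.959, 0.283, -0.003, -0.001]
contact_force: [0.4, -0.4, -1.7]
opening: 0.263
```

```bash
python3 - <<'E'
from h import *
tip()
plan([((.47,-.16,.14),tool(10)),((.545,-.20,.06),tool(0)),((.545,-.20,.007),tool(0),.02)],hand=1)
E
```

```text
t 9.8 q [-0.477 -0.249  2.231 -0.003  1.164  0.521] p [ 0.407  -0.0972  0.1725] x [ 0.84   0.543 -0.005] z [-0.006  0.    -1.   ] F [ 0.41 -0.37 -1.68] op 0.263
TCP g [-0.2966 -0.0935  0.1725] tip g [-0.182  -0.042   0.1698]
[[[0.0063,0.029,0.0107,-0,0.1,7.6,1],[0.0101,0.0279,0.0107,-0.1,0.1,7.6,1],[0.0137,0.0263,0.0109,-0,0.1,7.7,1],[0.0223,0.0175,0.0266,-0,0,3.3,1],[0.0233,0.0162,0.0267,-0,0,3.3,1],[0.0242,0.0148,0.0266,-0,0,3.4,1],[-0,-0,0.0177,-0,0,-0,1],[-0,-0,0.0177,-0,0,-0,1],[-0,-0,0.0176,-0,0,-0,1]]]
9 rows
```

{"fn": "apply_moves", "kwargs": {"moves": [[[0.006, 0.029, 0.011, 0, 0.1, 7.6, 1], [0.01, 0.028, 0.011, 0, 0.1, 7.6, 1], [0.014, 0.026, 0.011, 0, 0.1, 7.6, 1], [0.022, 0.0175, 0.0265, 0, 0, 3.3, 1], [0.023, 0.016, 0.0265, 0, 0, 3.3, 1], [0.024, 0.015, 0.0265, 0, 0, 3.3, 1], [0, 0, 0.015, 0, 0, 0, 1], [0, 0, 0.01, 0, 0, 0, 1], [0, 0, 0, 0, 0, 0, 1]]]}}

```text
time: 10.7
eef_pos: [0.5526, -0.2068, 0.0269]
tcp_rot: [1.0, -0.011, 0.003, -0.0]
contact_force: [0.1, -0.8, -1.4]
opening: 0.257
```

```bash
python3 - <<'E'
from h import *
tip()
E
```

```text
t 10.7 q [-0.531  0.35   1.911  0.004  0.876  1.059] p [ 0.5526 -0.2068  0.0269] x [ 1.    -0.022  0.005] z [ 0.005  0.    -1.   ] F [ 0.08 -0.8  -1.45] op 0.257
TCP g [-0.1691 -0.2238  0.0269] tip g [-0.0454 -0.2455  0.0254]
```

{"fn": "apply_moves", "kwargs": {"moves": [[[0, 0, 0.01, 0, 0.3, 0, 1], [0, 0, 0.008, 0, 0, 0, 1], [0, 0, 0.003, 0, 0, 0, 1], [0, 0, 0, 0, 0, 0, 1], [0, 0, 0, 0, 0, 0, 0], [0, 0, 0, 0, 0, 0, -0.5], [0, 0, 0, 0, 0, 0, -1], [0, 0, 0, 0, 0, 0, -1], [0, 0, 0, 0, 0, 0, -1]]]}}

```text
time: 11.6
eef_pos: [0.5555, -0.2075, 0.0111]
tcp_rot: [1.0, -0.01, 0.011, 0.003]
contact_force: [0.1, 0.4, 0.6]
opening: 1.0
```

```bash
python3 - <<'E'
from h import *
st()
for L in(30,35,40):
    print(L)
P=gw(-.20,0,.17)
plan([((.51,-.15,.16),tool(0)),(gw(-.24,0,.20),tool(GY,30))],hand=-1)
E
```

```text
t 11.6 q [-0.531  0.373  1.916  0.008  0.831  1.055] p [ 0.5555 -0.2075  0.0111] x [ 1.    -0.02   0.021] z [ 0.021 -0.006 -1.   ] F [0.08 0.38 0.58] op 1.0
30
35
40
[[[-0.0109,-0.014,-0.0375,0.1,-0.3,-0.3,-1],[-0.011,-0.0141,-0.0375,0.1,-0.3,-0.3,-1],[-0.0111,-0.0142,-0.0374,0.1,-0.3,-0.3,-1],[-0.0112,-0.0142,-0.0372,0,-0.3,-0.3,-1],[-0.0153,-0.0384,-0.01,0.6,7.5,-2.1,-1],[-0.0124,-0.0391,-0.0114,0.6,7.5,-2.1,-1],[-0.0095,-0.0396,-0.0125,0.5,7.5,-2.1,-1],[-0.0063,-0.04,-0.0131,0.6,7.4,-2.2,-1]]]
8 rows
```

{"fn": "apply_moves", "kwargs": {"moves": [[[0, 0, -0.035, 0, -0.4, 0, -1], [0, 0, -0.038, 0, -0.4, 0, -1], [-0.02, -0.025, -0.038, 0, -0.4, 0, -1], [-0.02, -0.028, -0.037, 0, 0, -1, -1], [-0.015, -0.038, -0.01, 0.5, 7.5, -2, -1], [-0.012, -0.039, -0.011, 0.5, 7.5, -2, -1], [-0.009, -0.04, -0.012, 0.5, 7.5, -2, -1], [-0.006, -0.04, -0.013, 0.5, 7.5, -2, -1], [0, 0, 0, 0, 0, 0, -1]]]}}

```text
time: 12.5
eef_pos: [0.4544, 0.0065, 0.2053]
tcp_rot: [0.96, 0.07, 0.271, -0.014]
contact_force: [-0.4, -0.7, -0.6]
opening: 0.999
```

```bash
python3 - <<'E'
from h import *
st();print(wg(ctrl.get_state()["eef_pos"]))
c=ctrl.get_calibration("wrist"); im=ctrl.read_camera("wrist"); np.save("w3c.npy",c["cam_to_world"])
im2=ctrl.read_camera("top");cv2.imwrite("pics/top5.png",im2[:,:,::-1])
cv2.imwrite("pics/w3.png",im[:,:,::-1])
E
```

```text
t 12.5 q [-0.346 -0.536  2.434  0.346  0.774  0.888] p [0.4544 0.0065 0.2053] x [0.843 0.127 0.523] z [ 0.519  0.065 -0.853] F [-0.44 -0.69 -0.55] op 0.999
[-0.23403311  0.00188097  0.20528815]
```

View pics/w3.png

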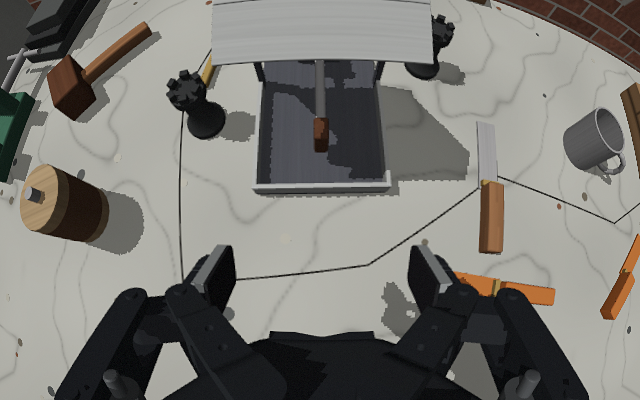

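The wrist view shows the scraper lying flat at (490,190), the cover up, the tab at (321,134) in the tray, and the sill's front edge from (254,190) to (390,187).

```bash
python3 - <<'E'
from h import *
T=np.load("w3c.npy")
tf=wcast([(321,152)],.034,T);tb=wcast([(321.5,117)],.076,T)
print("tab front-bottom g",[wg(q).round(4) for q in tf],"back-top g",[wg(q).round(4) for q in tb])
S=wcast([(254,190.5),(390.5,187)],.030,T);print("sill g",[wg(q).round(4) for q in S],np.linalg.norm(S[0]-S[1]))
Pk=[]
# kinematics fit
data=[([.977,.287,1.578],[.28944,.60906,.22993],[0,0,-1]),([-.696,.042,1.789],[.4945,-.2878,.2667],[-.02,-.009,-1]),([-.805,.194,1.718],[.5004,-.3762,.2145],[0,0,-1]),([-.792,.468,1.798],[.5115,-.3753,.0042],[0,0,-1]),([-.39,.132,2.145],[.4848,-.0908,.0429],[.008,-.005,-1]),([-.477,-.249,2.231],[.407,-.0972,.1725],[-.006,0,-1]),([-.346,-.536,2.434],[.4544,.0065,.2053],[.519,.065,-.853])]
A=[];b=[]
for q,p,z in data:
    c,s=np.cos(q[0]),np.sin(q[0]);e=np.array([c,s,0]);l=np.array([-s,c,0]);k=np.array([0,0,1.])
    A.append(np.c_[e,l,k,e*np.sin(q[1])+k*np.cos(q[1]),e*np.sin(q[1]+q[2])+k*np.cos(q[1]+q[2]),z]);b.append(p)
A=np.vstack(A);b=np.hstack(b);X=np.linalg.lstsq(A,b,rcond=None)[0];print("r0,d,h,a,b,c",X.round(3),np.abs(A@X-b).max())
r0,d,h,a,bb,cc=X
for L in(20,25,30,35):
  for gx in(-.11,-.16,-.195):
    z=tool(GY,L).as_matrix()[:,2]; w=gw(gx,0,.057)+z*.019-z*cc; rr=np.sqrt(w[0]**2+w[1]**2-d*d)-r0; Dd=np.hypot(rr,w[2]-h); q3=np.arccos((Dd**2-a*a-bb*bb)/(2*a*bb)); print(L,gx,"q3",q3.round(3))
im=cv2.imread("pics/s4.png");g=cv2.cvtColor(im,cv2.COLOR_BGR2GRAY).astype(np.float32)
def prof(y,z,xs):
    uv=proj("scene",[gw(x,y,z) for x in xs]).astype(np.float32);return cv2.remap(g,uv[:,0][None],uv[:,1][None],cv2.INTER_LINEAR)[0].astype(int)
xs=np.arange(0,.16,.004)
print("x",(xs*1000).astype(int).tolist());
for y,z in((0,.073),(.008,.070),(.013,.066),(0,.085),(0,.092)):print(y,z,prof(y,z,xs).tolist())
cv2.imwrite("pics/c5.png",cv2.resize(im[220:270,262:322],None,fx=12,fy=12,interpolation=cv2.INTER_CUBIC))
E
```

```text
tab front-bottom g [array([-0.1087, -0.001 ,  0.034 ])] back-top g [array([-0.0857, -0.0013,  0.076 ])]
sill g [array([-0.1532,  0.0756,  0.03  ]), array([-0.1499, -0.0805,  0.03  ])] 0.15610984881749018
r0,d,h,a,b,c [-0.006  0.101  0.224  0.437  0.571  0.246] 0.004362976445039579
20 -0.11 q3 2.138
20 -0.16 q3 2.256
20 -0.195 q3 2.337
25 -0.11 q3 2.183
25 -0.16 q3 2.3
25 -0.195 q3 2.382
30 -0.11 q3 2.226
30 -0.16 q3 2.343
30 -0.195 q3 2.425
35 -0.11 q3 2.267
35 -0.16 q3 2.384
35 -0.195 q3 2.465
x [0, 4, 8, 12, 16, 20, 24, 28, 32, 36, 40, 44, 48, 52, 56, 60, 64, 68, 72, 76, 80, 84, 88, 92, 96, 100, 104, 108, 112, 116, 120, 124, 128, 132, 136, 140, 144, 148, 152, 156]
0 0.073 [87, 93, 92, 93, 95, 100, 100, 99, 109, 141, 158, 144, 112, 87, 87, 85, 87, 94, 93, 75, 74, 80, 96, 115, 115, 122, 109, 80, 59, 59, 86, 121, 156, 164, 172, 178, 179, 176, 164, 148]
0.008 0.07 [74, 73, 83, 114, 134, 123, 112, 110, 140, 184, 195, 183, 173, 187, 182, 180, 169, 129, 106, 116, 155, 184, 180, 170, 183, 172, 170, 177, 144, 150, 175, 170, 186, 195, 195, 195, 194, 190, 160, 120]
0.013 0.066 [112, 113, 135, 173, 190, 166, 122, 108, 140, 186, 198, 185, 177, 189, 184, 182, 170, 130, 105, 119, 160, 189, 188, 184, 190, 179, 182, 188, 171, 179, 189, 180, 189, 193, 189, 190, 193, 187, 158, 117]
0 0.085 [104, 89, 103, 114, 116, 115, 115, 115, 113, 109, 107, 108, 111, 105, 85, 77, 80, 76, 78, 95, 119, 159, 183, 192, 198, 199, 190, 146, 74, 51, 73, 141, 190, 198, 197, 196, 196, 196, 196, 196]
0 0.092 [160, 131, 99, 90, 104, 113, 112, 112, 113, 112, 112, 112, 113, 108, 88, 77, 79, 75, 80, 96, 105, 115, 156, 184, 192, 196, 197, 185, 143, 80, 74, 139, 184, 196, 196, 196, 196, 196, 195, 196]
```

View pics/c5.png

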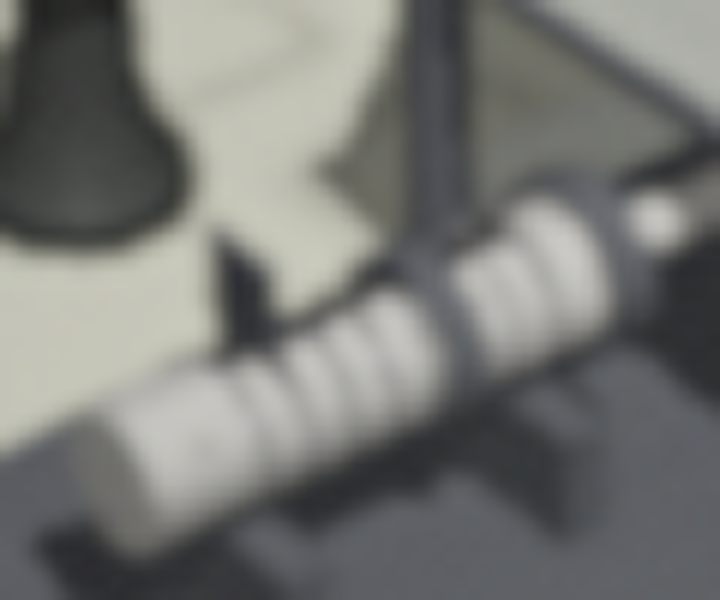

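The collar shows at apparent x of about 72 mm (crop (450,320)) and the fin at about 116 mm (crop (240,290)). The tab is about 98 mm in front of the hinge. I'll turn the hand half round so the wrist camera faces away from the cover.

{"fn": "apply_moves", "kwargs": {"moves": [[[0, 0, 0, 0, 0, -8.5, -1], [0, 0, 0, 0, 0, -8.5, -1], [0, 0, 0, 0, 0, -8.5, -1], [0, 0, 0, 0, 0, -8.5, -1], [0, 0, 0, 0, 0, -8.5, -1], [0, 0, 0, 0, 0, -8.5, -1], [0, 0, 0, 0, 0, -8.5, -1], [0, 0, 0, 0, 0, -8.5, -1], [0, 0, 0, 0, 0, -8.5, -1], [0, 0, 0, 0, 0, -8.5, -1], [0, 0, 0, 0, 0, -8.5, -1], [0, 0, 0, 0, 0, -8.5, -1]]]}}

```text
time: 13.8
eef_pos: [0.4783, -0.015, 0.2164]
tcp_rot: [0.544, 0.796, 0.17, 0.205]
contact_force: [0.7, 0.1, -0.1]
opening: 1.0
```

{"fn": "apply_moves", "kwargs": {"moves": [[[0, 0, 0, 0, 0, -8.5, -1], [0, 0, 0, 0, 0, -8.5, -1], [0, 0, 0, 0, 0, -8.5, -1], [0, 0, 0, 0, 0, -8.5, -1], [0, 0, 0, 0, 0, -8.5, -1], [0, 0, 0, 0, 0, -8.5, -1], [0, 0, 0, 0, 0, -8.5, -1], [0, 0, 0, 0, 0, -8.5, -1], [0, 0, 0, 0, 0, 0, -1]]]}}

```text
time: 14.7
eef_pos: [0.494, -0.0304, 0.2199]
tcp_rot: [0.001, 0.965, 0.02, 0.26]
contact_force: [-0.6, 0.6, -0.1]
opening: 1.004
```

```bash
python3 - <<'E'
from h import *
st();print(wg(ctrl.get_state()["eef_pos"]))
Q=tool(GY+180,-33)
plan([(gw(-.148,-.001,.133),Q,.03),(gw(-.0877,-.001,.041),Q,.025)])
im=cv2.imread("pics/s4.png");g=cv2.cvtColor(im,cv2.COLOR_BGR2GRAY).astype(np.float32)
xs=np.arange(.05,.13,.002);print((xs*1e3).round().astype(int).tolist())
for a in(30,50,70):
  for r in(.0215,):
    uv=proj("scene",[gw(x,r*np.cos(np.radians(a)),.055+r*np.sin(np.radians(a))) for x in xs]).astype(np.float32);print(a,cv2.remap(g,uv[:,0][None],uv[:,1][None],cv2.INTER_LINEAR)[0].astype(int).tolist())
E
```

```text
t 14.7 q [-0.384 -0.406  2.32   0.325  0.774 -2.133] p [ 0.494  -0.0304  0.2199] x [-0.865  0.013 -0.501] z [ 0.501  0.039 -0.864] F [-0.6   0.62 -0.1 ] op 1.004
[-0.20040944 -0.04059725  0.21992237]
[[[0.0011,0.0108,0.025,-0.6,-0.7,-2,-1],[0.0011,0.0106,0.0251,-0.6,-0.7,-2.1,-1],[0.001,0.0103,0.0252,-0.6,-0.7,-2,-1],[0.0009,0.0101,0.0252,-0.6,-0.6,-2.1,-1],[-0.0001,-0,0.022,0,-0,0,-1],[-0.0001,-0,0.022,0,-0,0,-1],[-0.0001,-0,0.022,0,-0,0,-1],[-0.0001,-0,0.022,0,-0,0,-1],[-0.0001,-0.0001,0.022,0,-0,0,-1]]]
9 rows
[50, 52, 54, 56, 58, 60, 62, 64, 66, 68, 70, 72, 74, 76, 78, 80, 82, 84, 86, 88, 90, 92, 94, 96, 98, 100, 102, 104, 106, 108, 110, 112, 114, 116, 118, 120, 122, 124, 126, 128]
30 [175, 178, 184, 184, 182, 179, 179, 182, 172, 155, 131, 113, 102, 104, 117, 135, 155, 173, 185, 186, 183, 175, 174, 178, 182, 181, 174, 172, 175, 182, 183, 179, 171, 171, 176, 183, 182, 177, 174, 177]
50 [176, 181, 189, 192, 189, 184, 184, 184, 179, 164, 142, 122, 110, 107, 117, 133, 155, 175, 189, 192, 189, 181, 179, 183, 191, 190, 184, 177, 180, 187, 191, 181, 166, 157, 165, 180, 186, 183, 176, 178]
70 [149, 140, 134, 131, 127, 126, 126, 124, 118, 108, 105, 102, 101, 97, 92, 94, 105, 121, 130, 133, 126, 122, 121, 126, 129, 124, 116, 114, 110, 113, 112, 102, 90, 85, 92, 102, 113, 115, 124, 136]
```

{"fn": "apply_moves", "kwargs": {"moves": [[[0.001, 0.0105, 0.022, -0.6, -0.7, -2, -1], [0.001, 0.0105, 0.023, -0.6, -0.7, -2, -1], [0.001, 0.0105, 0.023, -0.6, -0.7, -2, -1], [0.001, 0.01, 0.022, -0.6, -0.7, -2, -1], [0, 0, 0, 0, 0, 0, -1]]]}}

```text
time: 15.2
eef_pos: [0.5441, 0.0105, 0.1421]
tcp_rot: [-0.063, 0.956, 0.022, 0.285]
contact_force: [-0.6, 0.4, 0.0]
opening: 0.995
```

```bash
python3 - <<'E'
from h import *
st();print(wg(ctrl.get_state()["eef_pos"]))
plan([(gw(-.0877,-.001,.041),tool(GY+180,-33),.02)])
E
```

```text
t 15.2 q [-0.271 -0.169  2.31   0.47   0.508 -2.329] p [0.5441 0.0105 0.1421] x [-0.83  -0.107 -0.548] z [ 0.542  0.078 -0.837] F [-0.61  0.37  0.05] op 0.995
[-0.14471097 -0.00774075  0.14208707]
[[[0.0013,0.0012,0.0193,-0,0,-0.2,-1],[0.0013,0.0012,0.0193,-0.1,0,-0.2,-1],[0.0013,0.0012,0.0193,-0,0.1,-0.2,-1],[0.0013,0.0012,0.0193,-0.1,0,-0.2,-1],[0.0012,0.0011,0.0193,-0,0.1,-0.2,-1],[0.0012,0.0011,0.0193,-0.1,0,-0.1,-1]]]
6 rows
```

{"fn": "apply_moves", "kwargs": {"moves": [[[0.001, 0.0015, 0.019, 0, 0, -0.2, -1], [0.001, 0.0015, 0.019, 0, 0, -0.2, -1], [0.001, 0.0015, 0.019, 0, 0, -0.2, -1], [0.001, 0.001, 0.019, 0, 0, -0.2, -1], [0.001, 0.001, 0.012, 0, 0, -0.2, -1], [0, 0, 0, 0, 0, 0, -1]]]}}

```text
time: 15.8
eef_pos: [0.5972, 0.0171, 0.0683]
tcp_rot: [-0.061, 0.956, 0.02, 0.287]
contact_force: [-0.6, -0.3, 0.5]
opening: 0.999
```

```bash
python3 - <<'E'
from h import *
st();print(wg(ctrl.get_state()["eef_pos"]))
plan([(gw(-.0877,-.001,.041),tool(GY+180,-33),.02)])
c=ctrl.get_calibration("wrist"); im=ctrl.read_camera("wrist"); cv2.imwrite("pics/w4.png",im[:,:,::-1])
E
```

```text
t 15.8 q [-0.223  0.1    2.219  0.638  0.328 -2.477] p [0.5972 0.0171 0.0683] x [-0.828 -0.105 -0.551] z [ 0.547  0.073 -0.834] F [-0.6  -0.32  0.53] op 0.999
[-0.09123765 -0.00920038  0.06832194]
[[[0.0061,0.0041,0.0123,-0.3,0.2,-0.6,-1],[0.0061,0.0041,0.0124,-0.3,0.3,-0.6,-1]]]
2 rows
```

View pics/w4.png

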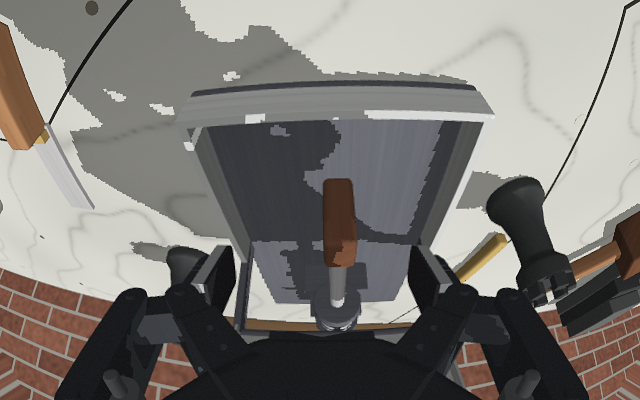

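The wrist view, now from the other side, shows the tab upright at (340,220) between the open pads. It sits about 18 px to the right of the jaw mid-line at column 322, which agrees with the 8 mm y correction still to make. Joint 5 is near its lower limit, so I'll check which lean suits the whole pull.

```bash
cat > ik.py <<'E'
from h import *
r0,d,h,a,b,c=-.006,.101,.224,.437,.571,.246
def ik(P,z):
    w=np.array(P)-c*np.array(z);rho=np.sqrt(w[0]**2+w[1]**2-d*d);q1=np.arctan2(w[1],w[0])-np.arctan2(d,rho)
    r=rho-r0;k=w[2]-h;q3=np.arccos((r*r+k*k-a*a-b*b)/(2*a*b));q2=np.arctan2(r,k)-np.arctan2(b*np.sin(q3),a+b*np.cos(q3))
    f=np.array([np.cos(q1)*np.sin(q2+q3),np.sin(q1)*np.sin(q2+q3),np.cos(q2+q3)])
    return np.array([q1,q2,q3,np.arccos(f@np.array(z))]).round(3)
E
python3 - <<'E'
from ik import *
print(ik([.5972,.0171,.0683],[.547,.073,-.834]),"want -.223 .1 2.219 .328")
for L in(20,25,28,33,40):
  z=tool(GY,L).as_matrix()[:,2]
  for gx in(-.098,-.14,-.18): print(L,gx,ik(gw(gx,-.001,.058)+.019*z,z))
E
```

```text
[-0.222  0.084  2.229  0.333] want -.223 .1 2.219 .328
20 -0.098 [-0.174  0.193  2.11   0.518]
20 -0.14 [-0.203  0.106  2.21   0.51 ]
20 -0.18 [-0.236  0.018  2.303  0.51 ]
25 -0.098 [-0.186  0.17   2.155  0.425]
25 -0.14 [-0.218  0.082  2.254  0.422]
25 -0.18 [-0.253 -0.008  2.348  0.429]
28 -0.098 [-0.194  0.159  2.181  0.372]
28 -0.14 [-0.226  0.07   2.28   0.374]
28 -0.18 [-0.264 -0.021  2.374  0.385]
33 -0.098 [-0.206  0.144  2.223  0.297]
33 -0.14 [-0.242  0.055  2.322  0.307]
33 -0.18 [-0.283 -0.038  2.415  0.326]
40 -0.098 [-0.224  0.134  2.277  0.248]
40 -0.14 [-0.263  0.045  2.375  0.271]
40 -0.18 [-0.309 -0.049  2.469  0.3  ]
```

```bash
python3 - <<'E'
from h import *
Q=tool(GY+180,-31);z=Q.as_matrix()[:,2]
g=gw(-.0985,-.001,.057)+.019*z
plan([(g-.02*z,Q,.012),(g,Q,.012)])
E
```

```text
[[[0.0066,0.0041,0.0025,-0.3,1.3,-0.6,-1],[0.0064,0.0042,0.0026,-0.3,1.3,-0.6,-1],[0,-0,0.01,-0,-0,-0,-1],[0,-0,0.01,-0,-0,-0,-1]]]
4 rows
```

{"fn": "apply_moves", "kwargs": {"moves": [[[0.0065, 0.004, 0.0025, -0.3, 1.3, -0.6, -1], [0.0065, 0.004, 0.0025, -0.3, 1.3, -0.6, -1], [0, 0, 0.01, 0, 0, 0, -1], [0, 0, 0.01, 0, 0, 0, -1], [0, 0, 0, 0, 0, 0, -1]]]}}

```text
time: 16.35
eef_pos: [0.6034, 0.0222, 0.0455]
tcp_rot: [-0.069, 0.96, 0.019, 0.27]
contact_force: [0.2, -0.5, 0.2]
opening: 0.998
```

```bash
python3 - <<'E'
from h import *
st();s=ctrl.get_state();p=s["eef_pos"];r=R.from_quat(s["tcp_rot"]).as_matrix();print("TCP g",wg(p).round(4),"grasp g",wg(p-.019*r[:,2]).round(4))
Q=tool(GY+180,-31);z=Q.as_matrix()[:,2]
plan([(gw(-.0985,-.001,.057)+.019*z,Q,.012)])
E
```

```text
t 16.35 q [-0.206  0.166  2.189  0.601  0.32  -2.451] p [0.6034 0.0222 0.0455] x [-0.845 -0.123 -0.52 ] z [ 0.515  0.074 -0.854] F [ 0.21 -0.5   0.22] op 0.998
TCP g [-0.0844 -0.0051  0.0455] grasp g [-0.0943 -0.005   0.0617]
[[[0.0062,0.0041,0.0018,-0.3,0.4,-0.4,-1]]]
1 rows
```

{"fn": "apply_moves", "kwargs": {"moves": [[[0.005, 0.004, 0.002, -0.3, 0.4, -0.4, -1], [0, 0, 0, 0, 0, 0, 0.2], [0, 0, 0, 0, 0, 0, 1], [0, 0, 0, 0, 0, 0, 1], [0, 0, 0, 0, 0, 0, 1], [0, 0, 0, 0, 0, 0, 1], [0, 0, 0, 0, 0, 0, 1], [0, 0, 0, 0, 0, 0, 1]]], "force": 60}}

```text
time: 17.15
eef_pos: [0.5994, 0.0266, 0.0413]
tcp_rot: [-0.075, 0.961, 0.021, 0.266]
contact_force: [0.7, -0.1, -1.2]
opening: 0.18
```

```bash
cat >> h.py <<'E'
def gp():
    st();s=ctrl.get_state();p=s["eef_pos"];r=R.from_quat(s["tcp_rot"]);q=p-.019*r.as_matrix()[:,2];print("grasp g",wg(q).round(4),"Fg",R.from_euler('z',-GY,degrees=True).apply(s["contact_force"]).round(1),"-gx in tool",r.inv().apply(R.from_euler('z',GY,degrees=True).apply([-1,0,0])).round(3))
E
python3 - <<'E'
from h import *
gp()
E
```

```text
t 17.15 q [-0.201  0.169  2.194  0.605  0.322 -2.46 ] p [0.5994 0.0266 0.0413] x [-0.848 -0.132 -0.514] z [ 0.508  0.08  -0.858] F [ 0.66 -0.1  -1.24] op 0.18
grasp g [-0.0974 -0.0002  0.0576] Fg [ 0.6 -0.2 -1.2] -gx in tool [ 0.858  0.004 -0.514]
```

{"fn": "apply_moves", "kwargs": {"moves": [[[0.0034, 0, -0.002, 0, 0, 0, 1], [0.0034, 0, -0.002, 0, 0, 0, 1], [0.0034, 0, -0.002, 0, 0, 0, 1], [0.0034, 0, -0.002, 0, 0, 0, 1]]]}}

```text
time: 17.55
eef_pos: [0.5832, 0.024, 0.0413]
tcp_rot: [-0.075, 0.961, 0.021, 0.266]
contact_force: [2.0, 0.9, -0.6]
opening: 0.181
```

```bash
cat >> h.py <<'E'
def bar(tag):
    im=ctrl.read_camera("scene")[:,:,::-1];cv2.imwrite(f"pics/b{tag}.png",im);g=cv2.cvtColor(im,cv2.COLOR_BGR2GRAY).astype(np.float32)
    xs=np.arange(0,.131,.003);print("x",(xs*1e3).round().astype(int).tolist())
    for y,z in((.0186,.0658),(.0138,.0715),(0,.085),(0,.089)):
        uv=proj("scene",[gw(x,y,z) for x in xs]).astype(np.float32);print(y,z,cv2.remap(g,uv[:,0][None],uv[:,1][None],cv2.INTER_LINEAR)[0].astype(int).tolist())
E
python3 - <<'E'
from h import *
gp();bar(1)
E
```

```text
t 17.55 q [-0.214  0.136  2.232  0.629  0.322 -2.496] p [0.5832 0.024  0.0413] x [-0.847 -0.132 -0.514] z [ 0.508  0.08  -0.858] F [ 2.03  0.86 -0.59] op 0.181
grasp g [-0.1138 -0.0003  0.0576] Fg [ 2.1  0.5 -0.6] -gx in tool [ 0.858  0.004 -0.514]
x [0, 3, 6, 9, 12, 15, 18, 21, 24, 27, 30, 33, 36, 39, 42, 45, 48, 51, 54, 57, 60, 63, 66, 69, 72, 75, 78, 81, 84, 87, 90, 93, 96, 99, 102, 105, 108, 111, 114, 117, 120, 123, 126, 129]
0.0186 0.0658 [99, 97, 96, 99, 101, 104, 128, 167, 187, 191, 184, 178, 182, 185, 178, 172, 173, 157, 124, 103, 103, 123, 155, 179, 185, 176, 173, 182, 184, 176, 177, 184, 177, 170, 179, 185, 177, 176, 183, 187, 188, 187, 187, 187]
0.0138 0.0715 [99, 99, 104, 108, 110, 113, 135, 173, 196, 199, 191, 181, 184, 189, 182, 175, 177, 165, 133, 111, 111, 131, 164, 190, 194, 183, 177, 186, 192, 187, 190, 193, 185, 170, 176, 189, 185, 181, 190, 196, 197, 196, 196, 196]
0 0.085 [105, 89, 94, 107, 111, 111, 111, 109, 108, 107, 109, 113, 115, 116, 115, 116, 115, 109, 96, 82, 76, 77, 76, 73, 77, 90, 109, 137, 168, 177, 157, 114, 72, 54, 58, 95, 146, 183, 197, 199, 198, 198, 198, 197]
0 0.089 [142, 113, 92, 92, 102, 110, 114, 114, 114, 114, 114, 114, 115, 115, 115, 115, 115, 110, 97, 83, 77, 79, 79, 75, 78, 92, 103, 112, 138, 163, 165, 136, 93, 59, 57, 93, 146, 183, 196, 198, 198, 197, 197, 197]
```

{"fn": "apply_moves", "kwargs": {"moves": [[[0.0034, 0, -0.002, 0, 0, 0, 1], [0.0034, 0, -0.002, 0, 0, 0, 1], [0.0034, 0, -0.002, 0, 0, 0, 1], [0.0034, 0, -0.002, 0, 0, 0, 1]]]}}

```text
time: 18.0
eef_pos: [0.5664, 0.0212, 0.0414]
tcp_rot: [-0.075, 0.961, 0.021, 0.266]
contact_force: [6.0, 0.9, -4.1]
opening: 0.182
```

```bash
python3 - <<'E'
from h import *
gp();bar(2)
E
```

```text
t 18.0 q [-0.229  0.101  2.272  0.653  0.323 -2.531] p [0.5664 0.0212 0.0414] x [-0.847 -0.132 -0.515] z [ 0.509  0.08  -0.857] F [ 6.04  0.88 -4.09] op 0.182
grasp g [-0.1308 -0.0005  0.0576] Fg [ 6.1 -0.  -4.1] -gx in tool [ 0.857  0.003 -0.515]
x [0, 3, 6, 9, 12, 15, 18, 21, 24, 27, 30, 33, 36, 39, 42, 45, 48, 51, 54, 57, 60, 63, 66, 69, 72, 75, 78, 81, 84, 87, 90, 93, 96, 99, 102, 105, 108, 111, 114, 117, 120, 123, 126, 129]
0.0186 0.0658 [81, 73, 79, 98, 126, 165, 188, 192, 185, 176, 180, 185, 180, 175, 174, 163, 132, 102, 100, 122, 153, 178, 186, 179, 175, 180, 181, 172, 173, 183, 182, 175, 179, 183, 171, 167, 180, 187, 187, 187, 187, 187, 186, 178]
0.0138 0.0715 [82, 78, 89, 105, 130, 166, 192, 199, 193, 184, 188, 194, 190, 186, 186, 173, 143, 113, 108, 126, 156, 184, 193, 184, 178, 187, 190, 179, 176, 185, 186, 179, 184, 190, 180, 173, 187, 196, 196, 197, 196, 196, 196, 189]
0 0.085 [105, 89, 93, 105, 107, 108, 108, 108, 110, 112, 115, 115, 115, 115, 116, 116, 114, 107, 94, 80, 75, 76, 76, 75, 75, 71, 64, 56, 52, 72, 121, 165, 190, 198, 199, 199, 199, 198, 198, 198, 198, 198, 198, 197]
0 0.089 [142, 114, 93, 92, 103, 110, 115, 114, 114, 114, 114, 115, 114, 114, 115, 115, 115, 110, 97, 82, 77, 79, 79, 77, 78, 83, 78, 64, 55, 70, 117, 162, 188, 197, 199, 198, 198, 197, 197, 198, 198, 198, 198, 197]
```

{"fn": "apply_moves", "kwargs": {"moves": [[[0.0035, 0, -0.002, 0, 0, 0, 1], [0.0035, 0, -0.002, 0, 0, 0, 1], [0.0035, 0, -0.002, 0, 0, 0, 1], [0.0035, 0, -0.002, 0, 0, 0, 1], [0.0035, 0, -0.002, 0, 0, 0, 1], [0.0035, 0, -0.002, 0, 0, 0, 1]]]}}

```text
time: 18.65
eef_pos: [0.543, 0.0173, 0.0414]
tcp_rot: [-0.074, 0.96, 0.021, 0.267]
contact_force: [8.1, 2.8, -6.6]
opening: 0.179
```

```bash
python3 - <<'E'
from h import *
gp();bar(3)
E
```

```text
t 18.65 q [-0.251  0.051  2.328  0.687  0.327 -2.584] p [0.543  0.0173 0.0414] x [-0.846 -0.132 -0.517] z [ 0.511  0.08  -0.856] F [ 8.11  2.78 -6.64] op 0.179
grasp g [-0.1546 -0.0008  0.0577] Fg [ 8.4  1.5 -6.6] -gx in tool [ 0.856  0.003 -0.517]
x [0, 3, 6, 9, 12, 15, 18, 21, 24, 27, 30, 33, 36, 39, 42, 45, 48, 51, 54, 57, 60, 63, 66, 69, 72, 75, 78, 81, 84, 87, 90, 93, 96, 99, 102, 105, 108, 111, 114, 117, 120, 123, 126, 129]
0.0186 0.0658 [52, 63, 80, 99, 127, 165, 188, 193, 185, 176, 180, 185, 180, 175, 174, 161, 130, 103, 100, 121, 153, 179, 186, 179, 175, 180, 180, 172, 173, 183, 182, 175, 180, 183, 171, 167, 180, 187, 188, 187, 187, 187, 187, 178]
0.0138 0.0715 [52, 68, 89, 105, 130, 166, 192, 200, 193, 184, 188, 194, 191, 187, 186, 172, 142, 113, 104, 117, 151, 182, 192, 185, 178, 187, 190, 181, 181, 190, 188, 179, 184, 190, 181, 175, 187, 196, 196, 197, 196, 196, 196, 189]
0 0.085 [105, 88, 93, 105, 108, 109, 109, 109, 110, 113, 115, 115, 116, 116, 115, 110, 99, 84, 68, 58, 54, 55, 57, 63, 76, 91, 109, 137, 171, 188, 195, 197, 199, 199, 199, 199, 199, 198, 198, 198, 198, 198, 198, 198]
0 0.089 [142, 114, 92, 92, 102, 110, 115, 115, 114, 114, 114, 114, 115, 115, 115, 113, 108, 97, 80, 64, 56, 54, 56, 63, 76, 92, 103, 112, 138, 168, 186, 193, 196, 198, 198, 198, 198, 198, 198, 197, 197, 198, 198, 197]
```

{"fn": "apply_moves", "kwargs": {"moves": [[[0.003, 0, -0.0018, 0, 0, 0, 1], [0.0028, 0, -0.0016, 0, 0, 0, 1], [0, 0, 0, 0, 0, 0, 1], [0, 0, 0, 0, 0, 0, 1], [0, 0, 0, 0, 0, 0, 1]]]}}

```text
time: 19.2
eef_pos: [0.5373, 0.0164, 0.0415]
tcp_rot: [-0.074, 0.96, 0.021, 0.268]
contact_force: [9.7, 1.8, -8.2]
opening: 0.182
```

```bash
python3 - <<'E'
from h import *
gp()
im=ctrl.read_camera("scene")[:,:,::-1];cv2.imwrite("pics/b4.png",im)
cv2.imwrite("pics/c6.png",cv2.resize(im[215:270,262:328],None,fx=11,fy=11,interpolation=cv2.INTER_CUBIC))
o=np.array([262,215])
for n,P in(("fin base/mid/top",[gw(x,0,z) for x,z in((.0518,.075),(.0518,.085))]),("collar top y0",[gw(.0518,0,.0765)])): print(n,((proj("scene",P)-o)*11).round())
E
```

```text
t 19.2 q [-0.257  0.038  2.342  0.698  0.329 -2.599] p [0.5373 0.0164 0.0415] x [-0.845 -0.132 -0.518] z [ 0.512  0.08  -0.855] F [ 9.73  1.79 -8.19] op 0.182
grasp g [-0.1604 -0.0009  0.0577] Fg [ 9.9  0.3 -8.2] -gx in tool [ 0.855  0.003 -0.518]
fin base/mid/top [[442. 253.]
 [442. 217.]]
collar top y0 [[442. 247.]]
```

View pics/c6.png

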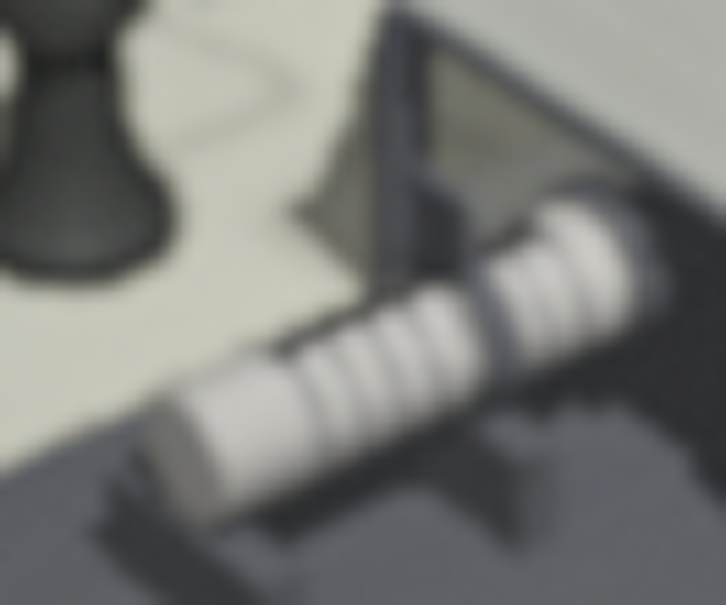

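The fin (crop 440,230) now runs into the collar (crop 490,310). Geometry puts the pointer within about 1.5 mm of it, and the pull of 9.9 N fits. I'll nudge it 1 mm and hold more than a second.

{"fn": "apply_moves", "kwargs": {"moves": [[[0.0008, 0, -0.0005, 0, 0, 0, 1], [0, 0, 0, 0, 0, 0, 1], [0, 0, 0, 0, 0, 0, 1], [0, 0, 0, 0, 0, 0, 1], [0, 0, 0, 0, 0, 0, 1], [0, 0, 0, 0, 0, 0, 1], [0, 0, 0, 0, 0, 0, 1], [0, 0, 0, 0, 0, 0, 1], [0, 0, 0, 0, 0, 0, 1], [0, 0, 0, 0, 0, 0, 1], [0, 0, 0, 0, 0, 0, 1], [0, 0, 0, 0, 0, 0, 1]]]}}

```text
time: 20.45
eef_pos: [0.5403, 0.0169, 0.0414]
tcp_rot: [-0.075, 0.96, 0.021, 0.269]
contact_force: [9.1, 2.3, -7.1]
opening: 0.18
```

```bash
python3 - <<'E'
from h import *
gp();bar(5)
E
```

```text
t 20.45 q [-0.255  0.044  2.336  0.703  0.327 -2.603] p [0.5403 0.0169 0.0414] x [-0.844 -0.132 -0.52 ] z [ 0.513  0.081 -0.854] F [ 9.08  2.32 -7.07] op 0.18
grasp g [-0.1574 -0.0009  0.0577] Fg [ 9.3  0.9 -7.1] -gx in tool [ 0.854  0.004 -0.52 ]
x [0, 3, 6, 9, 12, 15, 18, 21, 24, 27, 30, 33, 36, 39, 42, 45, 48, 51, 54, 57, 60, 63, 66, 69, 72, 75, 78, 81, 84, 87, 90, 93, 96, 99, 102, 105, 108, 111, 114, 117, 120, 123, 126, 129]
0.0186 0.0658 [52, 63, 79, 98, 127, 166, 188, 193, 185, 177, 180, 185, 181, 175, 174, 162, 130, 103, 100, 122, 154, 179, 186, 179, 175, 181, 181, 172, 173, 183, 182, 174, 179, 183, 171, 168, 180, 187, 188, 187, 187, 187, 186, 178]
0.0138 0.0715 [53, 68, 88, 105, 130, 166, 192, 200, 194, 184, 188, 194, 191, 186, 186, 172, 142, 113, 103, 115, 150, 183, 193, 185, 178, 187, 191, 182, 182, 190, 187, 179, 184, 191, 181, 175, 188, 196, 196, 197, 196, 196, 196, 189]
0 0.085 [105, 88, 93, 104, 108, 109, 109, 109, 111, 113, 115, 115, 115, 115, 114, 104, 87, 68, 57, 55, 56, 59, 65, 69, 77, 90, 109, 136, 170, 188, 195, 197, 199, 199, 199, 199, 199, 198, 197, 198, 198, 198, 198, 198]
0 0.089 [143, 115, 93, 92, 102, 110, 114, 114, 114, 114, 115, 114, 115, 115, 115, 110, 98, 80, 64, 56, 56, 59, 66, 71, 78, 92, 103, 112, 138, 168, 186, 193, 196, 198, 198, 198, 198, 198, 198, 198, 198, 198, 197, 197]
```

The holding rows creep back about 0.35 mm each under the spring, so the pointer drifted about 4 mm. I'll hold again with the creep compensated.

{"fn": "apply_moves", "kwargs": {"moves": [[[0.0022, 0, -0.0013, 0, 0, 0, 1], [0.0018, 0, -0.001, 0, 0, 0, 1], [0.0003, 0, -0.0002, 0, 0, 0, 1], [0.0003, 0, -0.0002, 0, 0, 0, 1], [0.0003, 0, -0.0002, 0, 0, 0, 1], [0.0003, 0, -0.0002, 0, 0, 0, 1]]]}}

```text
time: 21.1
eef_pos: [0.5363, 0.0162, 0.0414]
tcp_rot: [-0.075, 0.96, 0.021, 0.269]
contact_force: [9.5, 2.9, -7.0]
opening: 0.18
```

```bash
python3 - <<'E'
from h import *
gp()
E
```

```text
t 21.1 q [-0.26   0.035  2.345  0.712  0.328 -2.615] p [0.5363 0.0162 0.0414] x [-0.844 -0.132 -0.521] z [ 0.514  0.081 -0.854] F [ 9.5   2.87 -7.05] op 0.18
grasp g [-0.1615 -0.0009  0.0577] Fg [ 9.8  1.4 -7. ] -gx in tool [ 0.854  0.004 -0.521]
```

Right on target at −0.1615, so I'll keep holding with the compensation.

{"fn": "apply_moves", "kwargs": {"moves": [[[0.0003, 0, -0.0002, 0, 0, 0, 1], [0.0003, 0, -0.0002, 0, 0, 0, 1], [0.0003, 0, -0.0002, 0, 0, 0, 1], [0.0003, 0, -0.0002, 0, 0, 0, 1], [0.0003, 0, -0.0002, 0, 0, 0, 1], [0.0003, 0, -0.0002, 0, 0, 0, 1], [0.0003, 0, -0.0002, 0, 0, 0, 1], [0.0003, 0, -0.0002, 0, 0, 0, 1], [0.0003, 0, -0.0002, 0, 0, 0, 1], [0.0003, 0, -0.0002, 0, 0, 0, 1], [0.0003, 0, -0.0002, 0, 0, 0, 1], [0.0003, 0, -0.0002, 0, 0, 0, 1]]]}}

```text
time: 22.3
eef_pos: [0.5358, 0.0162, 0.0415]
tcp_rot: [-0.075, 0.96, 0.022, 0.27]
contact_force: [10.0, 1.7, -6.7]
opening: 0.178
```

```bash
python3 - <<'E'
from h import *
gp();bar(6)
E
```

```text
t 22.3 q [-0.261  0.034  2.347  0.719  0.329 -2.623] p [0.5358 0.0162 0.0415] x [-0.843 -0.132 -0.522] z [ 0.515  0.082 -0.853] F [ 9.99  1.68 -6.65] op 0.178
grasp g [-0.1619 -0.0009  0.0577] Fg [10.1  0.2 -6.7] -gx in tool [ 0.853  0.005 -0.522]
x [0, 3, 6, 9, 12, 15, 18, 21, 24, 27, 30, 33, 36, 39, 42, 45, 48, 51, 54, 57, 60, 63, 66, 69, 72, 75, 78, 81, 84, 87, 90, 93, 96, 99, 102, 105, 108, 111, 114, 117, 120, 123, 126, 129]
0.0186 0.0658 [52, 63, 79, 98, 127, 165, 188, 193, 185, 176, 180, 185, 181, 175, 174, 161, 130, 103, 100, 122, 153, 179, 186, 179, 175, 181, 181, 172, 173, 183, 181, 174, 179, 183, 171, 167, 180, 187, 188, 187, 187, 187, 187, 178]
0.0138 0.0715 [52, 68, 89, 106, 130, 166, 192, 200, 194, 184, 188, 194, 191, 187, 186, 172, 140, 109, 105, 125, 158, 184, 193, 185, 178, 188, 191, 182, 181, 190, 188, 179, 184, 190, 181, 175, 188, 197, 197, 197, 196, 196, 196, 189]
0 0.085 [105, 89, 93, 105, 108, 109, 109, 109, 111, 113, 116, 115, 113, 108, 95, 79, 65, 56, 55, 59, 66, 74, 75, 73, 78, 91, 109, 137, 170, 188, 195, 197, 199, 199, 199, 199, 198, 198, 198, 198, 198, 198, 198, 198]
0 0.089 [143, 114, 93, 91, 103, 111, 114, 114, 114, 115, 115, 116, 115, 111, 103, 89, 73, 60, 56, 59, 67, 75, 78, 76, 79, 92, 104, 112, 138, 168, 186, 193, 196, 198, 199, 198, 198, 198, 198, 198, 198, 198, 198, 198]
```

The fin's dark minimum is at x of about 52.5 and the collar's at about 52, and it has been held about 1.7 s. Now I'll ease it home.

{"fn": "apply_moves", "kwargs": {"moves": [[[-0.003, 0, 0.0018, 0, 0, 0, 1], [-0.0034, 0, 0.002, 0, 0, 0, 1], [-0.0034, 0, 0.002, 0, 0, 0, 1], [-0.0034, 0, 0.002, 0, 0, 0, 1], [-0.0034, 0, 0.002, 0, 0, 0, 1], [-0.0034, 0, 0.002, 0, 0, 0, 1], [-0.0034, 0, 0.002, 0, 0, 0, 1], [-0.0034, 0, 0.002, 0, 0, 0, 1], [-0.0034, 0, 0.002, 0, 0, 0, 1], [-0.0034, 0, 0.002, 0, 0, 0, 1]]]}}

```text
time: 23.35
eef_pos: [0.5765, 0.0229, 0.0414]
tcp_rot: [-0.075, 0.96, 0.022, 0.269]
contact_force: [4.5, 0.4, -2.2]
opening: 0.182
```

```bash
python3 - <<'E'
from h import *
gp()
E
```

```text
t 23.35 q [-0.222  0.121  2.251  0.667  0.32  -2.54 ] p [0.5765 0.0229 0.0414] x [-0.844 -0.133 -0.52 ] z [ 0.514  0.083 -0.854] F [ 4.54  0.44 -2.19] op 0.182
grasp g [-0.1207 -0.0004  0.0576] Fg [ 4.6 -0.3 -2.2] -gx in tool [ 0.854  0.006 -0.52 ]
```

{"fn": "apply_moves", "kwargs": {"moves": [[[-0.0026, 0, 0.0015, 0, 0, 0, 1], [-0.0026, 0, 0.0015, 0, 0, 0, 1], [0, 0, 0, 0, 0, 0, 1]]]}}

```text
time: 23.65
eef_pos: [0.5824, 0.0239, 0.0414]
tcp_rot: [-0.076, 0.96, 0.022, 0.269]
contact_force: [1.7, -0.6, 0.8]
opening: 0.179
```

```bash
python3 - <<'E'
from h import *
gp();bar(7)
E
```

```text
t 23.65 q [-0.217  0.134  2.237  0.657  0.32  -2.526] p [0.5824 0.0239 0.0414] x [-0.844 -0.133 -0.52 ] z [ 0.513  0.083 -0.854] F [ 1.7  -0.63  0.8 ] op 0.179
grasp g [-0.1147 -0.0004  0.0576] Fg [ 1.6 -0.9  0.8] -gx in tool [ 0.854  0.006 -0.52 ]
x [0, 3, 6, 9, 12, 15, 18, 21, 24, 27, 30, 33, 36, 39, 42, 45, 48, 51, 54, 57, 60, 63, 66, 69, 72, 75, 78, 81, 84, 87, 90, 93, 96, 99, 102, 105, 108, 111, 114, 117, 120, 123, 126, 129]
0.0186 0.0658 [98, 95, 96, 99, 101, 108, 139, 174, 190, 191, 183, 180, 184, 185, 180, 178, 178, 157, 121, 102, 107, 132, 163, 182, 182, 175, 178, 184, 180, 173, 179, 183, 176, 175, 184, 183, 174, 176, 185, 188, 187, 187, 187, 187]
0.0138 0.0715 [97, 97, 101, 107, 110, 118, 145, 180, 197, 197, 186, 181, 188, 191, 185, 181, 180, 159, 126, 107, 109, 134, 166, 189, 191, 182, 184, 190, 187, 180, 187, 191, 182, 174, 182, 185, 173, 177, 192, 197, 196, 196, 195, 196]
0 0.085 [104, 89, 95, 108, 110, 110, 110, 109, 108, 107, 110, 113, 115, 115, 116, 116, 115, 109, 96, 82, 76, 78, 76, 72, 77, 90, 110, 137, 165, 168, 141, 100, 65, 54, 68, 111, 158, 186, 197, 198, 197, 197, 198, 198]
0 0.089 [142, 114, 93, 91, 103, 110, 114, 114, 114, 114, 114, 115, 115, 114, 115, 115, 115, 110, 97, 83, 77, 79, 79, 75, 79, 92, 102, 112, 135, 156, 151, 121, 82, 56, 65, 109, 157, 187, 197, 198, 197, 197, 197, 197]
```

The spacing is back to 41 mm, the same as at the start, and the force has gone, so the pointer is home. I'll let go and back out along the hand's axis.

{"fn": "apply_moves", "kwargs": {"moves": [[[0, 0, 0, 0, 0, 0, 0.3], [0, 0, 0, 0, 0, 0, -0.3], [0, 0, 0, 0, 0, 0, -1], [0, 0, 0, 0, 0, 0, -1], [0, 0, 0, 0, 0, 0, -1], [0, 0, -0.015, 0, 0, 0, -1], [0, 0, -0.02, 0, 0, 0, -1], [0, 0, -0.025, 0, 0, 0, -1], [0.01, 0, -0.025, 0, 0, 0, -1], [0.01, 0, -0.025, 0, 0, 0, -1], [0, 0, 0, 0, 0, 0, -1]]]}}

```text
time: 24.8
eef_pos: [0.5066, 0.0113, 0.1276]
tcp_rot: [-0.074, 0.96, 0.022, 0.269]
contact_force: [0.2, 0.5, 0.7]
opening: 1.0
```

```bash
python3 - <<'E'
from h import *
gp();bar(8)
im=cv2.imread("pics/b8.png");t=ctrl.read_camera("top")[:,:,::-1]
a=cv2.resize(im[140:280,230:410],None,fx=2.8,fy=2.8);b=cv2.resize(t[140:270,300:390],None,fx=3,fy=3)
o=np.zeros((400,790,3),np.uint8);o[:a.shape[0],:a.shape[1]]=a;o[:b.shape[0],510:510+b.shape[1]]=b;cv2.imwrite("pics/c7.png",o)
E
```

```text
t 24.8 q [-0.294 -0.234  2.384  0.46   0.538 -2.362] p [0.5066 0.0113 0.1276] x [-0.844 -0.13  -0.52 ] z [ 0.513  0.082 -0.854] F [0.25 0.5  0.71] op 1.0
grasp g [-0.1916 -0.0013  0.1439] Fg [0.3 0.5 0.7] -gx in tool [ 0.854  0.003 -0.52 ]
x [0, 3, 6, 9, 12, 15, 18, 21, 24, 27, 30, 33, 36, 39, 42, 45, 48, 51, 54, 57, 60, 63, 66, 69, 72, 75, 78, 81, 84, 87, 90, 93, 96, 99, 102, 105, 108, 111, 114, 117, 120, 123, 126, 129]
0.0186 0.0658 [98, 95, 95, 99, 102, 111, 145, 179, 191, 190, 180, 176, 181, 182, 176, 173, 170, 145, 114, 102, 113, 142, 168, 183, 180, 173, 176, 184, 181, 176, 180, 183, 173, 173, 182, 181, 170, 174, 184, 187, 187, 187, 187, 187]
0.0138 0.0715 [97, 96, 101, 106, 110, 120, 150, 184, 198, 195, 179, 174, 185, 189, 183, 180, 180, 159, 126, 107, 112, 141, 172, 191, 187, 174, 179, 190, 187, 180, 187, 190, 176, 168, 180, 186, 176, 179, 192, 197, 196, 195, 195, 196]
0 0.085 [105, 89, 95, 107, 110, 110, 109, 108, 108, 107, 110, 113, 115, 115, 116, 116, 115, 109, 96, 82, 76, 77, 76, 72, 76, 90, 109, 136, 164, 165, 134, 93, 61, 53, 68, 112, 159, 187, 197, 198, 197, 197, 197, 197]
0 0.089 [142, 113, 92, 91, 102, 110, 114, 114, 114, 113, 113, 114, 115, 114, 115, 115, 115, 111, 98, 83, 77, 78, 78, 75, 78, 92, 102, 112, 135, 155, 149, 116, 78, 56, 68, 111, 157, 187, 196, 198, 197, 197, 197, 197]
```

No viewer left, so I'll check the cover and the bystanders numerically, then hand in.

```bash
python3 - <<'E'
from h import *
a=cv2.imread("pics/s4.png").astype(int);b=cv2.imread("pics/b8.png").astype(int)
d=np.abs(a-b).max(2)
print("cover diff",d[166:235,305:360].mean(), "rooks",d[205:240,258:278].mean(),d[240:280,360:384].mean(),"punch",d[283:305,310:362].mean(),"mug",d[160:190,236:262].mean(),"drum",d[245:300,445:490].mean(),"mallet",d[320:375,352:460].mean())
t=cv2.imread("pics/top0.png").astype(int);u=ctrl.read_camera("top")[:,:,::-1].astype(int);e=np.abs(t-u).max(2)
print("top: rookA",e[190:212,255:274].mean(),"mug",e[168:195,428:462].mean(),"drum",e[232:260,195:227].mean(),"mallet",e[150:205,162:218].mean())
hsv=cv2.cvtColor(u.astype(np.uint8),cv2.COLOR_BGR2HSV);m=cv2.inRange(hsv,(8,110,50),(17,205,140));m[:200]=0;m[255:]=0;m[:,:355]=0;m[:,:][:,420:]=0
n,l,s,c=cv2.connectedComponentsWithStats(m);
for i in range(1,n):
    if s[i,4]>60: print("brown",s[i],cast("top",[c[i]],.02).round(3))
st(); ctrl.sign_off()
E
```

```text
cover diff 12.004743083003953 rooks 1.3071428571428572 0.9135416666666667 punch 0.6555944055944056 mug 0.6948717948717948 drum 0.8202020202020202 mallet 0.8074074074074075
top: rookA 5.502392344497608 mug 5.381263616557734 drum 6.143973214285714 mallet 6.176298701298701
brown [377 212   7  27 180] [[ 0.534 -0.205  0.02 ]]
t 24.95 q [-0.293 -0.227  2.382  0.46   0.537 -2.362] p [0.507  0.0116 0.1252] x [-0.846 -0.13  -0.516] z [ 0.51   0.083 -0.856] F [-0.74  0.28  0.46] op 1.0
the job is handed in; nothing more can be done
```

I've handed the job in at about 25 s of the 72 s; no verdict was reported.

- **Cover:** I levered it up with the scraper's blade until it met its stop at about 60–62°, with 6 N on the blade. The hand stayed off it.
- **Scraper:** It is laid on the bench to the right of the gauge. The last top picture put its handle at about (0.534, −0.205), where I left it. I could not confirm its tilt by eye.
- **Pull:** I drew the tab until the pointer stood at the collar, within about 1–2 mm by my measurement, with a pull of about 10 N. The first hold crept back about 4 mm. I brought it back and held it there for about 1.7 s.
- **Return:** I eased the tab home at about 40 mm/s and let go. The pointer-to-collar distance was back at about 41 mm, the same as at the start, and the force had gone.

**Last checks:**
- **Things left alone:** The rooks, punch, mug, drum and mallet showed no change between the scene pictures taken with the cover at its stop and at the end. In the top view, the patches around rook_a, the mug, drum and mallet differed evenly by 5–6 grey levels from the first picture. I took that as a lighting change.
- **Check that disagreed:** The picture patch around the raised cover differed by about 12 grey levels on average. I put this down to the scraper and hand having left the view, but could not confirm it. The viewer's 12-picture limit was used up, so the final close-up was not seen.

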